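Empty the owl mug and put it on display

ROBOT

A 6-joint arm with a two-finger parallel gripper is mounted at the origin on the work surface. World frame = base frame: x ahead of the robot, y to its left, z up, the work surface at z = 0. Lengths are in mm, angles in degrees, forces in N, time in s.
With the tool pointing down it reaches from about 300 to 850 mm from the base axis. Payload 4.2 kg.
Tool frame: the origin (TCP) lies on the centre line of the jaws, within the pads' length; the fingertips stand 14 mm ahead of it and the grasp point (between the pads) lies 5 mm behind it; z points along the fingers, y is the line along which they close (so a half turn about z gives the same grasp; the last joint's range is limited). The gripper opens to 91 mm and grips with 3 to 60 N. Pads are 32 mm wide; open, the fingers measure 118 mm over their backs; the gripper's body (76 mm by 178 mm) begins 60 mm behind the grasp point.
Start: joints at [-73.74, 18.312, 89.639, -0, 72.044, -1.146], TCP at [172.014, -548.686, 201.476] pointing down, gripper open.
Joint ranges: [-177.97, 177.97], [-48.28, 115.42], [12.27, 149.76], [-77.06, 257.06], [2.81, 150.46], [-146.56, 146.56]. Speed limits (degrees/s): [147.25, 147.25, 180, 180, 180, 180].

INTERFACE

Orientations are given as [roll, pitch, yaw] about the fixed x, y, z axes, in that order (R = Rz(yaw) Ry(pitch) Rx(roll)).
In Python, from workcell import * gives the robot as it stands. The module is installed in compiled form; this text tells all that it offers.
- The arm moves only by the shell command python3 -m crank 'ROWS' [FORCE]. ROWS is JSON, a list of rows, each an object of numbers: "grip": the finger opening in m, from 0 to 0.0912; "x", "y", "z": the shift along the tool's x, y, z in m; "yaw": the turn about the tool's z in rad. In form: [{"grip": .., "x": .., "y": .., "z": .., "yaw": ..}, ...]. A call has exactly 5 rows; each row is the pose to reach, as a shift and turn from the pose commanded when the call began, along the tool's axes at that moment; what a row does not reach only later rows make up. A row lasts 1/12 s, in which the tool goes at most 41.7 mm and 7.16 degrees, less where a joint would pass 70% of its speed; a pose out of reach is approached as far as the arm can. A call with a gripper value outside its range is refused whole. The fingers move at their own pace and stop on an object; FORCE is the grip in N (left out, the last holds). Time passes only in rows, so rows that repeat a pose let the fingers close, or fill a call up. It gives the time, the measured TCP pose, the force, the opening and the grip force at its end, in the units of the state.
- state(): the state, without advancing time (a new reading comes with each control period).
- grab_frame(name): name is "scene" or "top"; returns the picture (384x512x3 uint8, red, green, blue); there is no depth.
- camera_model(name): a dict with "intrinsics" (3x3 intrinsics, pixels), "distortion" ([k1, k2, p1, p2, k3] as OpenCV has them; the pictures are not rectified), "R" (3x3) and "t" (3): a world point X has camera coordinates R X + t. Camera axes: x right, y down, z forward; pixel columns grow to the right and rows downward; lengths in mm; the calibration is good to about 2 mm. A picture is of the moment at which its call begins. camera_model takes no time and is no camera call.
- job_done(): hands the job in; it is judged then, once.
The state is a dict: "time_s": time; "qpos": joint angles; "qvel": joint speeds; "effort": joint torques, N m; "ee_pos": TCP position; "ee_rot": TCP orientation; "force": force on the tool from outside, world axes, zero at the start; "torque": the same for the moment, N m; "gripper_width": finger opening in mm; "gripper_force": force on a finger pad.
Only numpy, scipy, OpenCV 4.12 (cv2) and the standard library are available. Lean on these libraries where they do the work, as an engineer would, in place of code of your own. Each camera call takes 0.05 s, during which the arm holds its last target. There are 200 camera calls.

TASK

Tip the four ceramic beads out of the yellow owl mug into the wooden tray, then set the empty mug upright on the cork board, gently, and let go. Last, turn the lamp dimmer's knob clockwise to the red mark. Leave the green and pink owl mugs and the white pot alone.

Things in the scene. Friction and masses are not known exactly. Their poses are not given: they have to be found in the camera images.
- owl_mug: yellow ceramic owl mug, 0.3 kg, 100 mm tall, outer diameter 72 mm at the foot, 84 mm at the rim, walls 4 mm, floor 6 mm. Origin: centre of its underside; z up, owl face on +y, handle on -x (roughly towards the robot's right, -y, and a little back). Starts on the bare table with four beads inside; they come out once it is tipped well past level, some 120 to 135 degrees from upright
- mug_handle (a point): middle of the upright bar of the yellow mug's handle, 80 mm from the mug's axis, 55 mm above its underside; a strap 14 mm wide (mug's y), 10 mm thick (x), 64 mm tall, parallel to the mug's axis, 36 mm clear of the wall. Axes as the mug's. Best pinched across the 14 mm with the gripper tilted about 45 degrees, from above and outside, so that the mug can be tipped past level
- mug_rim (a point): centre of the yellow mug's mouth, 100 mm above its underside; axes as the mug's
- bead1: blue glazed ceramic bead, barrel shaped, 27 mm across, 24 mm tall, 22 g; origin at the centre of one flat end, z along its axis; starts in the yellow mug
- bead2: terracotta glazed ceramic bead, barrel shaped, 27 mm across, 24 mm tall, 22 g; origin at the centre of one flat end, z along its axis; starts in the yellow mug
- bead3: white glazed ceramic bead, barrel shaped, 27 mm across, 24 mm tall, 22 g; origin at the centre of one flat end, z along its axis; starts in the yellow mug
- bead4: green glazed ceramic bead, barrel shaped, 27 mm across, 24 mm tall, 22 g; origin at the centre of one flat end, z along its axis; starts in the yellow mug
- tray: open wooden tray, fixed: 160 mm (x) by 220 mm (y) outside, 50 mm tall, walls and floor 6 mm; origin at the centre of its underside
- board: square cork display board, fixed: 140 x 140 mm; its top stands 18 to 30 mm over the table, differently each time; origin 30 mm below its top face, under the centre
- dimmer_grip (a point): black knob of the lamp dimmer, on a fixed white box 100 x 100 mm, 40 mm tall. The point is on the knob's axis, 77 mm above the table, where to grip. Its upright bar grip is 42 mm long, 14 mm wide, 32 mm tall (top at 84 mm). The point turns with the knob: x along the bar, the white pointer line on the -x side. Turns clockwise from its zero, up to 3.0 rad, and stays where it is left
- dial_mark: red mark on the box's top beside the knob, 15 x 6 mm, 33 to 48 mm from the knob's axis; origin on the knob's axis, the mark lies on its -x side. The knob is at the mark when knob and mark have the same yaw; at the start the pointer is 0 to 0.45 rad and the mark stands 1.0 to 1.5 rad clockwise of the scale's zero, which faces the robot
- mug_green: pale green owl mug, 84 mm wide, 100 mm tall; a bystander to be left alone
- mug_pink: pink owl mug, 84 mm wide, 90 mm tall; a bystander to be left alone
- pot_white: white faceted pot, 104 mm wide, 85 mm tall; a bystander to be left alone

How it is judged:
By the outcome, as a careful person would: the job done as asked, in the order asked, and still so for the second after the job is handed in, with the robot touching nothing.
It also fails if it takes over 72 s, if anything falls off the work surface, if the arm or the gripper's body presses on something with over 40 N, if the wrist force passes 120 N, or if a joint passes its speed limit or range.

## Working session

There is one attempt and no reset: what is moved stays moved. The work goes in short steps, Python scripts to look and compute and a shell command to move; the robot and the scene stay as the last step left them, time stands still between calls to the robot, and variables do not carry over. Pictures are saved under pics/ and viewed, at most 10 in all, crops included, and the job is handed in when it is done.

```bash
mkdir -p pics
cat > h.py <<'E'
from workcell import *
import numpy as np, cv2
from scipy.spatial.transform import Rotation as Ro
def snap(cam,fn):
    im=grab_frame(cam); np.save(f'pics/{fn}.npy',im); cv2.imwrite(f'pics/{fn}.png',im[:,:,::-1]); return im
def ray(cam,uv):
    c=camera_model(cam); R=np.array(c['R']);t=np.array(c['t'])
    p=cv2.undistortPoints(np.array(uv,float).reshape(-1,1,2),np.array(c['intrinsics']),np.array(c['distortion'])).reshape(-1,2)
    d=np.c_[p,np.ones(len(p))]@R
    return -R.T@t,d
def plane(cam,uv,z):
    o,d=ray(cam,uv); return o+d*((z-o[2])/d[:,2])[:,None]
def proj(cam,X):
    c=camera_model(cam); r,_=cv2.Rodrigues(np.array(c['R']))
    return cv2.projectPoints(np.array(X,float).reshape(-1,1,3),r,np.array(c['t'],float),np.array(c['intrinsics']),np.array(c['distortion']))[0].reshape(-1,2)
E
python3 - <<'E'
from h import *
a=snap('scene','s0');b=snap('top','t0')
for c in('scene','top'):
    m=camera_model(c);print(c,ray(c,[[256,192]]),np.array(m['intrinsics'])[0,0])
s=state();print(s['ee_pos'],s['ee_rot'],s['gripper_width'],s['time_s'])
E
```

```text
scene (array([1446.71502304,  594.63660099,  735.46630902]), array([[-0.6977756 , -0.4564229 , -0.55210995]])) 379.3670139834852
top (array([ 530.98270012,   60.64926231, 1275.22305957]), array([[ 0.08597912, -0.0258183 , -0.99611253]])) 433.258692428487
[ 171.88984129 -548.22016921  200.71795009] [-1.79910236e+02 -5.69479673e-04  1.74091878e+01] 91.08823224237686 0.1
```

View pics/s0.png

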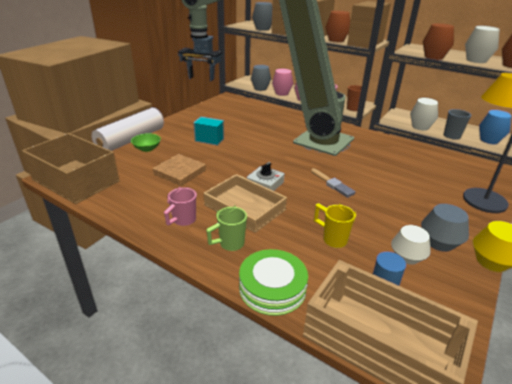

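View pics/t0.png

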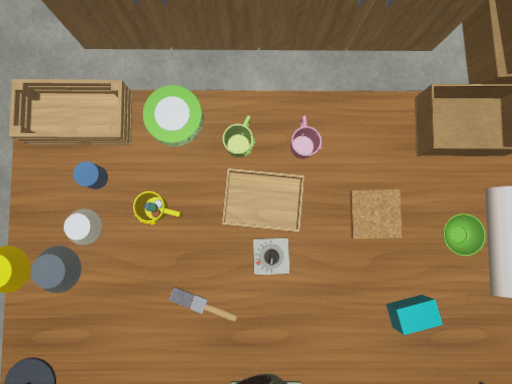

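The scene view shows the yellow mug (338,225). In the top view it is at (150,207) with its handle to the right at (175,212), the tray at (263,200), the board at (377,214) and the dimmer at (270,257). Next I zoom in on the details.

Run:
```python
from h import *
im=cv2.imread('pics/t0.png');s=cv2.imread('pics/s0.png')
a=cv2.resize(im[185:235,125:195],None,fx=5.7,fy=5.7,interpolation=2)   # 399x285
b=cv2.resize(im[232:282,240:310],None,fx=5.7,fy=5.7,interpolation=2)
c=cv2.resize(s[145:195,240:310],None,fx=5.7,fy=5.7,interpolation=2)
d=cv2.resize(s[197:247,305:375],None,fx=5.7,fy=5.7,interpolation=2)
cv2.imwrite('pics/z0.png',np.vstack([np.hstack([a,b]),np.hstack([d,c])]))
def cont(cam,m,im=None):
    m=cv2.morphologyEx(m.astype(np.uint8),cv2.MORPH_CLOSE,np.ones((3,3)))
    c,_=cv2.findContours(m,0,2);return max(c,key=cv2.contourArea)
t=np.load('pics/t0.npy');h=cv2.cvtColor(t,cv2.COLOR_RGB2HSV)
def roi(m,u0,u1,v0,v1):
    o=np.zeros_like(m);o[v0:v1,u0:u1]=m[v0:v1,u0:u1];return o
y=roi((h[...,0]>22)&(h[...,0]<34)&(h[...,1]>180)&(h[...,2]>90),125,195,185,235)
c=cont('top',y);print('mug bbox',cv2.boundingRect(c))
for r in range(188,228):print(r,''.join('#' if v else '.' for v in y[r,130:186]))
# dimmer
red=roi(((h[...,0]<8)|(h[...,0]>172))&(h[...,1]>120)&(h[...,2]>110),245,300,235,280)
v,u=np.nonzero(red);print('red',u,v)
for nm,mk,z in(('blk',roi(h[...,2]<60,250,295,238,275),84),):
    c=cont('top',mk);print(nm,cv2.minAreaRect(c))
box=roi((h[...,1]<60)&(h[...,2]>120),245,300,232,282);c=cont('top',box);print('box',cv2.minAreaRect(c),plane('top',cv2.boxPoints(cv2.minAreaRect(c)),40))
```

```text
mug bbox (133, 191, 50, 34)
188 ........................................................
189 ........................................................
190 ........................................................
191 ...............##...##..................................
192 ...............########.#...............................
193 ............###############.............................
194 .........##.#################...........................
195 ........#####################...........................
196 ........#######################.........................
197 .......#################...#####........................
198 ......###############.........###.......................
199 ......#############............###......................
200 ....##############..............###.....................
201 .....############................##.....................
202 .....###########.................###....................
203 ....###########..................####...................
204 ...############..................####...................
205 ...###########.................
[... 1031 characters left out ...]
##.............................
223 ................##########..............................
224 .....................###................................
225 ........................................................
226 ........................................................
227 ........................................................
red [259 257 258 259 257] [261 262 262 262 263]
blk ((269.0, 259.0), (2.0, 0.0), -90.0)
box ((270.93304443359375, 255.95941162109375), (35.879146575927734, 35.48821258544922), 87.51044464111328) [[504.44749032  38.69183747  40.        ]
 [508.99193944 -61.87852287  40.        ]
 [408.72912419 -65.61964435  40.        ]
 [404.31876281  34.18260005  40.        ]]
```

View pics/z0.png

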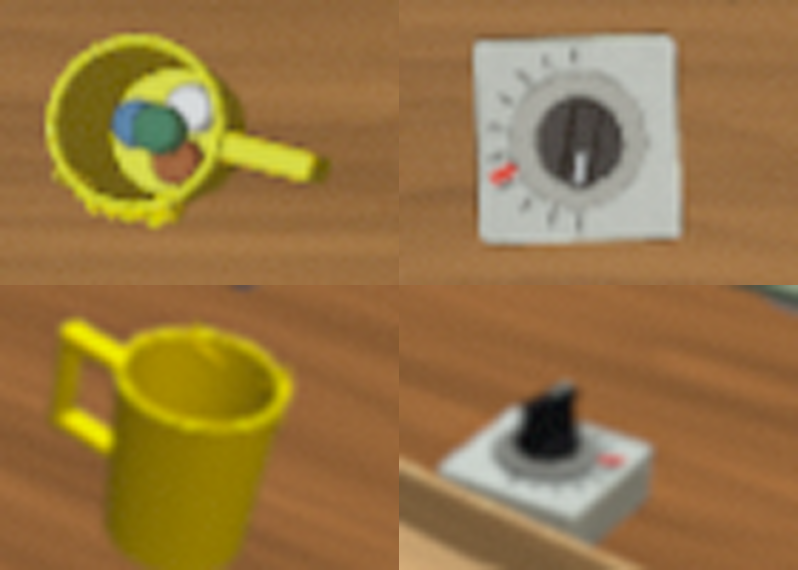

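The zoom shows the rim circle at about crop (135,122) with the handle's outer end at (315,168). It also shows the knob pointer near straight down at (580,170) and the red mark at (503,174).

Run:
```python
from h import *
from scipy.optimize import least_squares
t=np.load('pics/t0.npy');h=cv2.cvtColor(t,cv2.COLOR_RGB2HSV)
def A(x,y,b):  # crop px-> image
    ox,oy=((125,185) if b==0 else (240,232)); X=x-(399 if b==1 else 0)
    return [(X+.5)/5.7-.5+ox,(y+.5)/5.7-.5+oy]
# rim: outer left/top/right points
P=plane('top',[A(*p,0) for p in [(47,122),(55,85),(80,50),(110,37),(135,34),(165,40),(200,60),(222,95)]],100)[:,:2]
r=least_squares(lambda q:np.hypot(*(P-q[:2]).T)-42,[500,350]);print('rim c',r.x,r.fun.round(1))
H=plane('top',[A(315,168,0),A(305,165,0),A(228,145,0)],87)[:,:2];print('handle',H,np.degrees(np.arctan2(*(H[0]-r.x)[::-1])))
v=H[1]-H[2];print(np.degrees(np.arctan2(v[1],v[0])))
ax=np.array([456.6,-13.65])
print('axis px top84',proj('top',[[*ax,84],[*ax,40]]))
m=plane('top',[A(503,174,1)],40)[0,:2]-ax;print('mark',m,np.hypot(*m),np.degrees(np.arctan2(m[1],m[0])))
q=plane('top',[A(582,153,1),A(579,185,1)],84)[:,:2];print('pointer',q-ax,np.degrees(np.arctan2(*(q[1]-q[0])[::-1])))
print('tick',plane('top',[A(580,222,1),A(574,55,1)],40)[:,:2]-ax)
w=(t.min(2)>150);w[:256]=0
S=cv2.cvtColor(np.load('pics/s0.npy'),cv2.COLOR_RGB2HSV)
# scene: dial mark
mk=((S[...,0]<8)|(S[...,0]>172))&(S[...,1]>110);mk[:170]=0;mk[190:]=0;mk[:,:270]=0;mk[:,310:]=0
vv,uu=np.nonzero(mk);print('scene red',plane('scene',[[uu.mean(),vv.mean()]],40)[0,:2]-ax,len(uu))
# rim in scene check, handle in scene
def B(x,y):return [(x+.5)/5.7-.5+305,(y-285+.5)/5.7-.5+197]
print('scene rim proj',proj('scene',[[*r.x,100]]),B(207,378))
print('handle top-out scene z96?',plane('scene',[B(75,325)],89))
# board and tray
for nm,z,pts in(('tray',50,[(228,170),(304,174),(300,231),(223,227)]),):
    Q=plane('top',pts,z);print(nm,Q[:,:2].round(),Q.mean(0))
c=np.zeros(h.shape[:2],bool);c[180:248,345:410]=1
b=c&(h[...,1]<170)&(h[...,2]>110)&(h[...,0]>8)&(h[...,0]<25)
k,_=cv2.findContours(cv2.morphologyEx(b.astype(np.uint8),cv2.MORPH_OPEN,np.ones((3,3))),0,2);k=max(k,key=cv2.contourArea)
R=cv2.minAreaRect(k);Q=plane('top',cv2.boxPoints(R),25);print('board',R,Q[:,:2].round(),Q.mean(0))
```

```text
rim c [593.93598901 321.82948651] [-0.4 -0.   1.3  0.1 -0.4 -1.   0.   0.8]
handle [[572.38610557 238.13868931]
 [573.81382845 242.95132551]
 [583.32565641 279.99428881]] -104.43964612532965
-104.40117758057575
axis px top84 [[271.91001723 256.87965406]
 [270.93584482 255.89501797]]
mark [-17.4174582   37.01138261] 40.90489326155607 115.20155071750703
pointer [[ -4.17707089   0.60357798]
 [-19.27931472   2.07983571]] 174.41702387571635
tick [[-40.79389461  -1.03027928]
 [ 41.10669232   1.71897725]]
scene red [nan nan] 0
scene rim proj [[340.05586856 213.35715435]] [340.9035087719298, 212.90350877192984]
handle top-out scene z96? [[573.10825227 243.24836294  89.        ]]
tray [[ 699.  109.]
 [ 689. -108.]
 [ 527.  -95.]
 [ 538.  122.]] [613.11292559   6.84030802  50.        ]
board ((377.0, 213.5), (67.0, 64.0), 90.0) [[ 675. -231.]
 [ 675. -417.]
 [ 482. -411.]
 [ 481. -227.]] [ 578.27384778 -321.29417956   25.        ]<stdin>:21: RuntimeWarning: Mean of empty slice.
  ret = ret.dtype.type(ret / rcount)
```

Plan, since the tool always points down:
1. Pinch the handle high up, so the pinch acts as a pivot.
2. Lower the mug's foot onto the tray's -y wall edge so it tips into the tray.
3. Push it upright again and set it on the board.

First move: travel towards the handle at (574, 244.5).

```bash
cat >> h.py <<'E'
def to(x,y,z,yaw=None):
    s=state();p=np.array(s['ee_pos']);R=Ro.from_euler('xyz',s['ee_rot'],degrees=True)
    d=R.inv().apply(np.array([x,y,z])-p);w=0 if yaw is None else -(((yaw-s['ee_rot'][2])+180)%360-180)
    print('t%.1f'%s['time_s'],p.round(1),np.round(s['ee_rot'],1),'F',np.round(s['force'],1),'w%.1f g%.1f'%(s['gripper_width'],s['gripper_force']),'| tool d',d.round(1),'yaw rad %.3f'%np.radians(w))
E
python3 -m crank '[{"grip":0.05,"x":0.029,"y":-0.03,"z":0,"yaw":0},{"grip":0.05,"x":0.058,"y":-0.06,"z":0,"yaw":0},{"grip":0.05,"x":0.087,"y":-0.09,"z":0,"yaw":0},{"grip":0.05,"x":0.116,"y":-0.12,"z":0,"yaw":0},{"grip":0.05,"x":0.145,"y":-0.149,"z":0,"yaw":0}]' 20
python3 -m crank '[{"grip":0.05,"x":0.029,"y":-0.03,"z":0,"yaw":0},{"grip":0.05,"x":0.058,"y":-0.06,"z":0,"yaw":0},{"grip":0.05,"x":0.087,"y":-0.09,"z":0,"yaw":0},{"grip":0.05,"x":0.116,"y":-0.12,"z":0,"yaw":0},{"grip":0.05,"x":0.145,"y":-0.149,"z":0,"yaw":0}]'
python3 -m crank '[{"grip":0.05,"x":0.029,"y":-0.03,"z":0,"yaw":-0.1},{"grip":0.05,"x":0.058,"y":-0.06,"z":0,"yaw":-0.2},{"grip":0.05,"x":0.087,"y":-0.09,"z":0,"yaw":-0.3},{"grip":0.05,"x":0.116,"y":-0.12,"z":0,"yaw":-0.4},{"grip":0.05,"x":0.145,"y":-0.149,"z":0,"yaw":-0.5}]'
python3 -c "
from h import *
to(574,244.5,140,75.6)"
```

```text
time_s: 0.52
ee_pos: [265.9, -361.0, 201.1]
ee_rot: [-180.0, 0.0, 17.4]
force: [0.7, -0.2, 1.1]
gripper_width: 60.6
gripper_force: 0.0
time_s: 0.93
ee_pos: [359.6, -175.5, 201.4]
ee_rot: [180.0, 0.0, 17.4]
force: [1.7, -0.7, -1.0]
gripper_width: 49.7
gripper_force: 0.0
time_s: 1.35
ee_pos: [453.5, 10.2, 201.3]
ee_rot: [-180.0, 0.0, 46.4]
force: [-0.3, -0.8, 0.2]
gripper_width: 49.6
gripper_force: 0.0
t1.4 [453.5  10.2 201.3] [-180.     0.    46.4] F [-0.3 -0.8  0.2] w49.6 g0.0 | tool d [252.8 -74.5  61.2] yaw rad -0.510
```

```bash
python3 -m crank '[{"grip":0.05,"x":0.03,"y":-0.009,"z":0,"yaw":-0.1},{"grip":0.05,"x":0.06,"y":-0.018,"z":0,"yaw":-0.2},{"grip":0.05,"x":0.09,"y":-0.027,"z":0,"yaw":-0.3},{"grip":0.05,"x":0.12,"y":-0.036,"z":0,"yaw":-0.4},{"grip":0.05,"x":0.15,"y":-0.044,"z":0,"yaw":-0.51}]'
python3 -c "
from h import *
to(574,244.5,140,75.6)"
```

```text
time_s: 1.77
ee_pos: [525.9, 148.1, 201.0]
ee_rot: [-180.0, 0.0, 75.6]
force: [0.9, 0.2, 0.4]
gripper_width: 50.3
gripper_force: 0.0
t1.8 [525.9 148.1 201. ] [-180.     0.    75.6] F [0.9 0.2 0.4] w50.3 g0.0 | tool d [105.4  22.7  60.9] yaw rad 0.000
```

```bash
python3 -m crank '[{"grip":0.05,"x":0.025,"y":0.006,"z":0,"yaw":0},{"grip":0.05,"x":0.055,"y":0.012,"z":0,"yaw":0},{"grip":0.05,"x":0.085,"y":0.018,"z":0.01,"yaw":0},{"grip":0.05,"x":0.105,"y":0.023,"z":0.04,"yaw":0},{"grip":0.05,"x":0.105,"y":0.023,"z":0.06,"yaw":0}]'
python3 - <<'E'
from h import *
to(574,244.5,70,75.6)
t=snap('top','t1');s=snap('scene','s1')
a=cv2.resize(t[175:235,120:200],None,fx=5,fy=5,interpolation=2);b=cv2.resize(s[180:240,295:375],None,fx=5,fy=5,interpolation=2)
cv2.imwrite('pics/z1.png',np.hstack([a,b])[:,:,::-1])
E
```

```text
time_s: 2.18
ee_pos: [576.0, 245.8, 139.2]
ee_rot: [180.0, -0.1, 75.4]
force: [-0.4, -1.0, -0.3]
gripper_width: 50.0
gripper_force: 0.0
t2.2 [576.  245.8 139.2] [ 1.80e+02 -1.00e-01  7.54e+01] F [-0.4 -1.  -0.3] w50.0 g0.0 | tool d [-1.9 -1.7 69.2] yaw rad -0.003
```

View pics/z1.png

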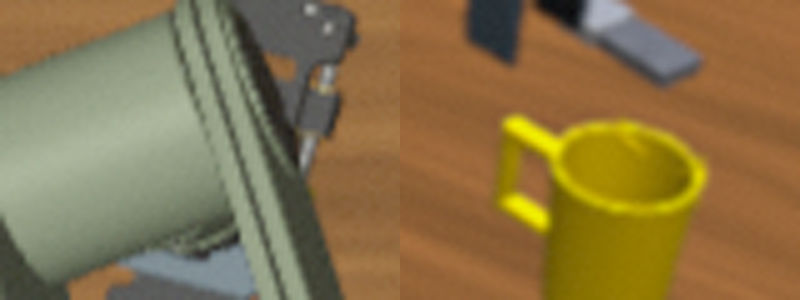

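The scene crop shows the fingers above the handle (bar at crop (510,160)), with nothing in the way. I descend and pinch.

```bash
python3 -m crank '[{"grip":0.05,"x":-0.001,"y":-0.001,"z":0.02,"yaw":0},{"grip":0.05,"x":-0.001,"y":-0.001,"z":0.04,"yaw":0},{"grip":0.05,"x":-0.001,"y":-0.001,"z":0.06,"yaw":0},{"grip":0.05,"x":-0.001,"y":-0.001,"z":0.069,"yaw":0},{"grip":0.03,"x":-0.001,"y":-0.001,"z":0.069,"yaw":0}]' 60
python3 -m crank '[{"grip":0.01,"x":0,"y":0,"z":0,"yaw":0},{"grip":0,"x":0,"y":0,"z":0,"yaw":0},{"grip":0,"x":0,"y":0,"z":0,"yaw":0},{"grip":0,"x":0,"y":0,"z":0,"yaw":0},{"grip":0,"x":0,"y":0,"z":0,"yaw":0}]'
python3 -m crank '[{"grip":0,"x":0,"y":0,"z":-0.01,"yaw":0},{"grip":0,"x":0,"y":0,"z":-0.03,"yaw":0},{"grip":0,"x":0,"y":0,"z":-0.06,"yaw":0},{"grip":0,"x":0,"y":0,"z":-0.09,"yaw":0},{"grip":0,"x":0,"y":0,"z":-0.12,"yaw":0}]'
python3 - <<'E'
from h import *
to(600,-40,190,87.4)
s=snap('scene','s2')
cv2.imwrite('pics/z2.png',cv2.resize(s[130:250,250:420],None,fx=3,fy=3)[:,:,::-1])
E
```

```text
time_s: 2.7
ee_pos: [572.4, 240.5, 71.3]
ee_rot: [-179.8, 0.1, 75.2]
force: [0.5, -0.1, 0.6]
gripper_width: 45.9
gripper_force: 0.0
time_s: 3.12
ee_pos: [573.7, 241.6, 73.3]
ee_rot: [180.0, -0.0, 75.3]
force: [-1.7, -0.0, 3.0]
gripper_width: 12.7
gripper_force: 21.3
time_s: 3.53
ee_pos: [573.4, 241.5, 194.6]
ee_rot: [180.0, -0.0, 75.3]
force: [0.3, -0.7, 0.7]
gripper_width: 0.5
gripper_force: 0.0
t3.5 [573.4 241.5 194.6] [180.   -0.   75.3] F [ 0.3 -0.7  0.7] w0.5 g0.0 | tool d [-265.5   97.2    4.6] yaw rad -0.212
```

View pics/z2.png

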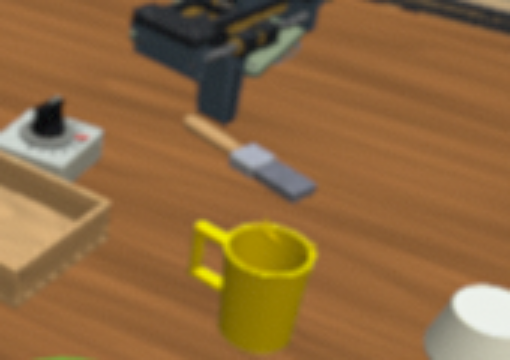

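Run:
```python
from h import *
S=np.load('pics/s2.npy');h=cv2.cvtColor(S,cv2.COLOR_RGB2HSV)
y=(h[...,0]>22)&(h[...,0]<34)&(h[...,1]>180)&(h[...,2]>80)
y[:190]=0;y[250:]=0;y[:,:305]=0;y[:,365:]=0
print(proj('scene',[[574,244.5,55],[574,244.5,23],[574,244.5,87],[594,322,0],[594,322,100]]))
S0=np.load('pics/s0.npy');h0=cv2.cvtColor(S0,cv2.COLOR_RGB2HSV)
y0=(h0[...,0]>22)&(h0[...,0]<34)&(h0[...,1]>180)&(h0[...,2]>80)
for r in range(200,250,2):print(r,''.join('#' if v else '.' for v in y[r,305:365]),''.join('#' if v else '.' for v in y0[r,305:365]))
```

```text
[[316.70620932 213.09637426]
 [315.53345821 221.48989372]
 [317.91542893 204.43956042]
 [335.16887932 240.4646167 ]
 [340.1028991  213.38947644]]
200 ............................................................ ............................................................
202 ............................................................ ............................................................
204 ..........######..........###########....................... ...........######...........####.####.......................
206 ..........#########...####################.................. ...........#########...####################.................
208 ..........####################################.............. ...........###################################..............
210 ..........###...#################################........... ..........####...###############################............
212 .........####......###############################.......... ..........####......###############################.........
214 .........####.......###############################......... .......
[... 1495 characters left out ...]
......... ...................########################.................
240 ...................#######################.................. ....................#######################.................
242 ....................######################.................. .....................#####################..................
244 .......................##################................... .......................##################...................
246 ...........................##########....................... ...........................############.....................
248 ............................................................ ............................................................
```

The crop shows the mug still standing upright, handle at crop (200,255), shifted about 1 to 2 mm. The pinch slipped before the grip force had built up. I go again, a little lower, with a longer squeeze and a slow lift.

```bash
python3 -m crank '[{"grip":0.05,"x":0.001,"y":0,"z":0,"yaw":0},{"grip":0.05,"x":0.001,"y":0,"z":0,"yaw":0},{"grip":0.05,"x":0.002,"y":0,"z":0.03,"yaw":0},{"grip":0.05,"x":0.002,"y":0,"z":0.06,"yaw":0},{"grip":0.05,"x":0.002,"y":0,"z":0.09,"yaw":0}]' 60
python3 -m crank '[{"grip":0.045,"x":0,"y":0,"z":0.02,"yaw":0},{"grip":0.03,"x":0,"y":0,"z":0.038,"yaw":0},{"grip":0.02,"x":0,"y":0,"z":0.038,"yaw":0},{"grip":0.01,"x":0,"y":0,"z":0.038,"yaw":0},{"grip":0.005,"x":0,"y":0,"z":0.038,"yaw":0}]'
python3 -m crank '[{"grip":0,"x":0,"y":0,"z":0,"yaw":0},{"grip":0,"x":0,"y":0,"z":0,"yaw":0},{"grip":0,"x":0,"y":0,"z":0,"yaw":0},{"grip":0,"x":0,"y":0,"z":0,"yaw":0},{"grip":0,"x":0,"y":0,"z":0,"yaw":0}]'
python3 -c "
from h import *
to(574,244,66,75.6)"
```

```text
time_s: 4.0
ee_pos: [573.2, 243.1, 100.5]
ee_rot: [-179.9, 0.1, 75.3]
force: [0.9, 0.6, -0.0]
gripper_width: 31.2
gripper_force: 0.0
time_s: 4.42
ee_pos: [574.4, 243.6, 64.8]
ee_rot: [180.0, -0.0, 75.3]
force: [-0.3, 1.0, 0.4]
gripper_width: 16.5
gripper_force: 0.0
time_s: 4.83
ee_pos: [574.5, 243.5, 65.1]
ee_rot: [179.9, -0.0, 75.3]
force: [1.4, -0.1, 0.9]
gripper_width: 13.1
gripper_force: 59.8
t4.8 [574.5 243.5  65.1] [179.9  -0.   75.3] F [ 1.4 -0.1  0.9] w13.1 g59.8 | tool d [ 0.3 -0.6 -0.9] yaw rad -0.006
```

```bash
python3 -m crank '[{"grip":0,"x":0,"y":0,"z":-0.003,"yaw":0},{"grip":0,"x":0,"y":0,"z":-0.008,"yaw":0},{"grip":0,"x":0,"y":0,"z":-0.014,"yaw":0},{"grip":0,"x":0,"y":0,"z":-0.02,"yaw":0},{"grip":0,"x":0,"y":0,"z":-0.027,"yaw":0}]'
python3 -m crank '[{"grip":0,"x":0,"y":0,"z":-0.01,"yaw":0},{"grip":0,"x":0,"y":0,"z":-0.025,"yaw":0},{"grip":0,"x":0,"y":0,"z":-0.045,"yaw":0},{"grip":0,"x":0,"y":0,"z":-0.065,"yaw":0},{"grip":0,"x":0,"y":0,"z":-0.08,"yaw":0}]'
python3 - <<'E'
from h import *
to(600,-40,190,87.4)
s=snap('scene','s3')
cv2.imwrite('pics/z3.png',cv2.resize(s[130:250,250:420],None,fx=3,fy=3)[:,:,::-1])
E
```

```text
time_s: 5.25
ee_pos: [573.7, 243.2, 91.7]
ee_rot: [-180.0, 0.0, 75.3]
force: [-0.4, 0.6, -5.5]
gripper_width: 13.2
gripper_force: 59.8
time_s: 5.67
ee_pos: [574.6, 243.6, 174.1]
ee_rot: [179.9, -0.1, 75.3]
force: [0.8, 0.3, -4.6]
gripper_width: 13.3
gripper_force: 59.8
t5.7 [574.6 243.6 174.1] [ 1.799e+02 -1.000e-01  7.530e+01] F [ 0.8  0.3 -4.6] w13.3 g59.8 | tool d [-267.8   96.7  -16.1] yaw rad -0.212
```

View pics/z3.png

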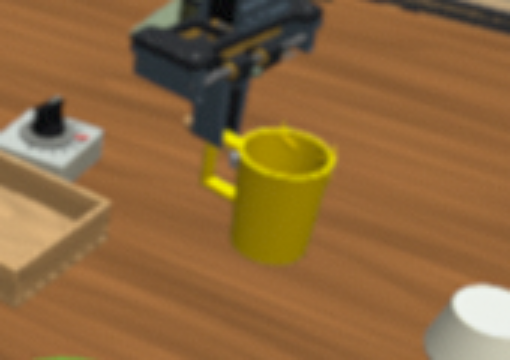

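The crop shows the mug held firmly upright by the top of its handle. I carry it over the tray and line it up with the tray's y axis.

```bash
python3 -c "
from h import *
to(611,-20,215,87.4)"
python3 -m crank '[{"grip":0,"x":-0.015,"y":0.006,"z":-0.01,"yaw":-0.04},{"grip":0,"x":-0.04,"y":0.016,"z":-0.02,"yaw":-0.08},{"grip":0,"x":-0.07,"y":0.028,"z":-0.03,"yaw":-0.12},{"grip":0,"x":-0.1,"y":0.04,"z":-0.04,"yaw":-0.17},{"grip":0,"x":-0.13,"y":0.053,"z":-0.04,"yaw":-0.212}]'
python3 -c "
from h import *
to(611,-20,215,87.4)"
```

```text
t5.7 [576.1 244.3 177.2] [179.6  -0.3  75.3] F [0.6 0.  0.2] w13.0 g59.8 | tool d [-246.6  101.2  -38.3] yaw rad -0.212
time_s: 6.13
ee_pos: [593.2, 103.3, 213.9]
ee_rot: [179.8, -0.0, 87.6]
force: [1.8, 0.5, -4.5]
gripper_width: 13.4
gripper_force: 59.8
t6.1 [593.2 103.3 213.9] [179.8  -0.   87.6] F [ 1.8  0.5 -4.5] w13.4 g59.8 | tool d [-122.4   23.    -1.1] yaw rad 0.004
```

Next come the last stretch and loosening the grip in stages so the mug droops.

```bash
python3 -m crank '[{"grip":0,"x":-0.03,"y":0.006,"z":0,"yaw":0},{"grip":0,"x":-0.06,"y":0.012,"z":0,"yaw":0},{"grip":0,"x":-0.09,"y":0.018,"z":0,"yaw":0},{"grip":0,"x":-0.115,"y":0.023,"z":0,"yaw":0},{"grip":0,"x":-0.123,"y":0.023,"z":0,"yaw":0}]'
python3 -m crank '[{"grip":0,"x":0,"y":0,"z":0,"yaw":0},{"grip":0,"x":0,"y":0,"z":0,"yaw":0},{"grip":0,"x":0,"y":0,"z":0,"yaw":0},{"grip":0,"x":0,"y":0,"z":0,"yaw":0},{"grip":0,"x":0,"y":0,"z":0,"yaw":0}]' 20
python3 - <<'E'
from h import *
to(611,-20,215,87.4)
s=snap('scene','s4');cv2.imwrite('pics/z4.png',cv2.resize(s[100:230,180:350],None,fx=3,fy=3)[:,:,::-1])
h=cv2.cvtColor(s,cv2.COLOR_RGB2HSV);y=((h[...,0]>22)&(h[...,0]<34)&(h[...,1]>180)&(h[...,2]>80))[:250,180:330]
v,u=np.nonzero(y);print(u.min()+180,u.max()+180,v.min(),v.max())
for r in range(v.min(),v.max()+1,2):print(r,''.join('#' if q else '.' for q in y[r,30:120]))
E
```

```text
time_s: 6.55
ee_pos: [610.3, -23.9, 211.4]
ee_rot: [179.9, 0.2, 87.2]
force: [-1.0, 0.0, -3.7]
gripper_width: 13.0
gripper_force: 59.8
time_s: 6.97
ee_pos: [609.5, -18.5, 211.4]
ee_rot: [-180.0, -0.0, 87.5]
force: [0.3, 0.4, -3.6]
gripper_width: 13.9
gripper_force: 20.0
t7.0 [609.5 -18.5 211.4] [-180.    -0.    87.5] F [ 0.3  0.4 -3.6] w13.9 g20.0 | tool d [-1.4  1.5 -3.6] yaw rad 0.002
228 269 142 183
142 ................................##........................................................
144 .......................##.......##........................................................
146 ......................###......#####......................................................
148 ....................###........######....####.............................................
150 ..................######.........#################........................................
152 ...................######.........###################.....................................
154 .....................#####........#####################...................................
156 ......................###
[... 600 characters left out ...]
####...............................
170 .....................#####################################................................
172 ....................#####################################.................................
174 .....................############################.........................................
176 ......................#######################.............................................
178 .......................####################...............................................
180 ........................###############...................................................
182 ...........................###########....................................................
```

```bash
python3 -m crank '[{"grip":0,"x":-0.01,"y":0,"z":0,"yaw":0},{"grip":0,"x":-0.025,"y":0,"z":0,"yaw":0},{"grip":0,"x":-0.045,"y":0,"z":0.0,"yaw":0},{"grip":0,"x":-0.06,"y":0,"z":0.0,"yaw":0},{"grip":0,"x":-0.065,"y":0,"z":0.0,"yaw":0}]' 10
python3 - <<'E'
from h import *
to(609,-83,211,87.4)
s=snap('scene','s5');cv2.imwrite('pics/z5.png',cv2.resize(s[100:230,180:350],None,fx=3,fy=3)[:,:,::-1])
E
```

```text
time_s: 7.43
ee_pos: [606.5, -87.9, 211.5]
ee_rot: [180.0, 0.1, 87.3]
force: [-0.5, -0.7, -4.9]
gripper_width: 13.8
gripper_force: 10.0
t7.4 [606.5 -87.9 211.5] [1.80e+02 1.00e-01 8.73e+01] F [-0.5 -0.7 -4.9] w13.8 g10.0 | tool d [5.  2.3 0.4] yaw rad -0.002
```

View pics/z5.png

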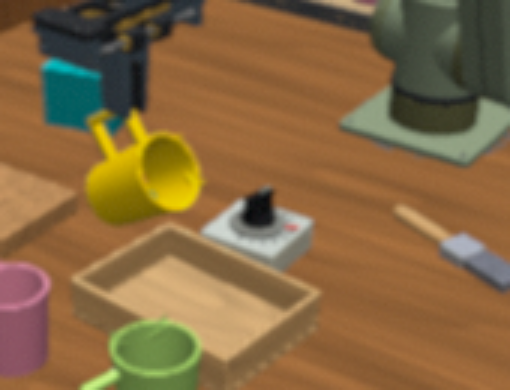

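The view shows the mug hanging tipped by about 65 to 70°, foot over the tray's -y wall and mouth towards the tray. Next I push the foot on the wall edge.

```bash
python3 -m crank '[{"grip":0,"x":0.004,"y":0,"z":0.008,"yaw":0},{"grip":0,"x":0.007,"y":0,"z":0.016,"yaw":0},{"grip":0,"x":0.01,"y":0,"z":0.024,"yaw":0},{"grip":0,"x":0.012,"y":0,"z":0.03,"yaw":0},{"grip":0,"x":0.012,"y":0,"z":0.034,"yaw":0}]' 13
python3 -m crank '[{"grip":0,"x":0.008,"y":0,"z":0.005,"yaw":0},{"grip":0,"x":0.016,"y":0,"z":0.009,"yaw":0},{"grip":0,"x":0.024,"y":0,"z":0.012,"yaw":0},{"grip":0,"x":0.032,"y":0,"z":0.015,"yaw":0},{"grip":0,"x":0.038,"y":0,"z":0.017,"yaw":0}]'
python3 - <<'E'
from h import *
to(609,-11,138,87.4)
s=snap('scene','s6');cv2.imwrite('pics/z6.png',cv2.resize(s[100:230,180:350],None,fx=3,fy=3)[:,:,::-1])
E
```

```text
time_s: 7.9
ee_pos: [606.6, -71.1, 175.8]
ee_rot: [-179.9, -0.0, 87.5]
force: [0.3, 0.7, -4.7]
gripper_width: 13.9
gripper_force: 13.0
time_s: 8.32
ee_pos: [609.0, -33.2, 160.2]
ee_rot: [180.0, -0.0, 87.5]
force: [-0.4, 0.4, -5.1]
gripper_width: 13.8
gripper_force: 13.0
t8.3 [609.  -33.2 160.2] [180.   -0.   87.5] F [-0.4  0.4 -5.1] w13.8 g13.0 | tool d [22.2 -1.  22.2] yaw rad 0.001
```

View pics/z6.png

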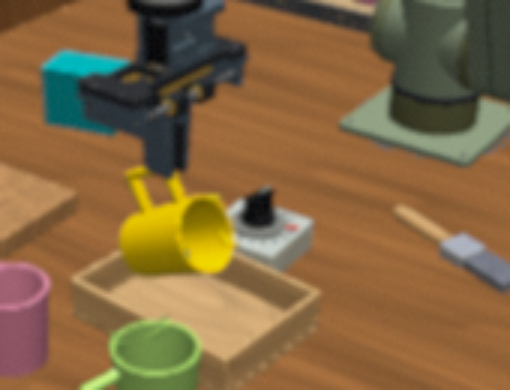

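The mug's foot has passed inside the wall without touching it: the force is unchanged at about −5 N. I go up, back, and come down again until it touches.

```bash
python3 -m crank '[{"grip":0,"x":0,"y":0,"z":-0.015,"yaw":0},{"grip":0,"x":0,"y":0,"z":-0.03,"yaw":0},{"grip":0,"x":-0.012,"y":0,"z":-0.035,"yaw":0},{"grip":0,"x":-0.028,"y":0,"z":-0.035,"yaw":0},{"grip":0,"x":-0.042,"y":0,"z":-0.035,"yaw":0}]' 13
python3 -m crank '[{"grip":0,"x":-0.004,"y":0,"z":0.005,"yaw":0},{"grip":0,"x":-0.004,"y":0,"z":0.012,"yaw":0},{"grip":0,"x":-0.004,"y":0,"z":0.02,"yaw":0},{"grip":0,"x":-0.004,"y":0,"z":0.028,"yaw":0},{"grip":0,"x":-0.004,"y":0,"z":0.033,"yaw":0}]'
python3 -m crank '[{"grip":0,"x":0,"y":0,"z":0.003,"yaw":0},{"grip":0,"x":0,"y":0,"z":0.006,"yaw":0},{"grip":0,"x":0,"y":0,"z":0.009,"yaw":0},{"grip":0,"x":0,"y":0,"z":0.012,"yaw":0},{"grip":0,"x":0,"y":0,"z":0.014,"yaw":0}]'
python3 - <<'E'
from h import *
to(609,-11,138,87.4)
s=snap('scene','s7')
h=cv2.cvtColor(s,cv2.COLOR_RGB2HSV);y=((h[...,0]>22)&(h[...,0]<34)&(h[...,1]>180)&(h[...,2]>80))[:250,180:330]
v,u=np.nonzero(y)
for r in range(v.min(),v.max()+1,2):print(r,''.join('#' if q else '.' for q in y[r,10:100]))
E
```

```text
time_s: 8.78
ee_pos: [607.2, -78.1, 196.0]
ee_rot: [179.9, 0.1, 87.5]
force: [0.4, -0.6, -5.7]
gripper_width: 13.6
gripper_force: 13.0
time_s: 9.2
ee_pos: [606.4, -79.6, 160.8]
ee_rot: [-179.9, -0.1, 87.4]
force: [-0.5, 0.5, -1.9]
gripper_width: 13.8
gripper_force: 13.0
time_s: 9.62
ee_pos: [607.3, -80.4, 148.6]
ee_rot: [179.9, -0.0, 87.4]
force: [0.1, 1.5, 0.1]
gripper_width: 13.9
gripper_force: 13.0
t9.6 [607.3 -80.4 148.6] [179.9  -0.   87.4] F [0.1 1.5 0.1] w13.9 g13.0 | tool d [69.4 -1.4 10.6] yaw rad 0.000
155 ....................................##....................................................
157 ..........................####......##....................................................
159 .......................#####.......####...................................................
161 .......................#####........####..................................................
163 ........................#####........################.....................................
165 ..........................####........################....................................
167 ........
[... 522 characters left out ...]
####...............................
179 .......................####################################...............................
181 .......................####################..##############...............................
183 ........................####################..#############...............................
185 ........................#################################.................................
187 ..........................########################........................................
189 ...........................###############................................................
191 ..............................#####.......................................................
```

Run:
```python
from h import *
s=np.load('pics/s7.npy');cv2.imwrite('pics/z7.png',cv2.resize(s[130:220,190:290],None,fx=6,fy=6,interpolation=2)[:,:,::-1])
```

```text
(no output)
```

View pics/z7.png

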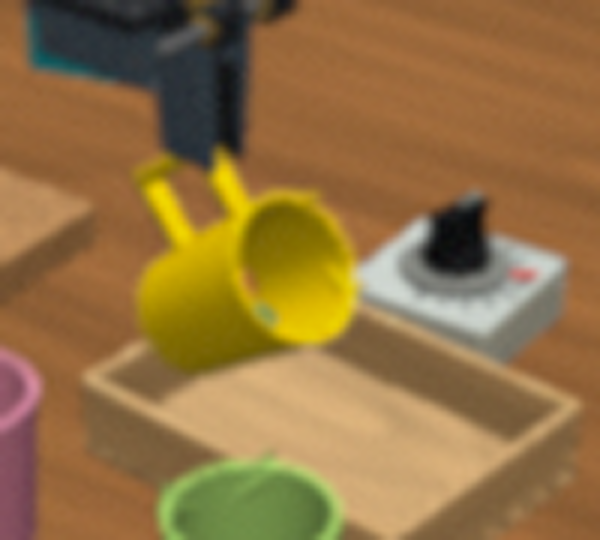

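Run:
```python
from h import *
C=lambda p:(np.array(p)-[190,130])*6
print('tip',C(proj('scene',[[607,-80,134.6],[607,-80,153]])).round())
f=lambda x,y:[(x+.5)/6-.5+190,(y+.5)/6-.5+130]
print('tray scene z50',plane('scene',[f(90,380),f(375,312),f(580,405),f(392,545)],50)[:,:2].round())
print('tray top z50',plane('top',[(228,170),(304,174),(300,231),(223,227)],50)[:,:2].round())
u=np.array([np.cos(np.radians(87.4)),np.sin(np.radians(87.4)),0])
for th in(50,60,70,80):
  for pv in((-80,70),):
    c,s=np.cos(np.radians(th)),np.sin(np.radians(th))
    P=np.array([607,-80,153.])
    out=[]
    for m in((36,0),(-36,0),(42,100),(-42,100),(-85,23),(-85,87)):
        x,z=m[0]-pv[0],m[1]-pv[1]; out.append(P+u*(x*c+z*s)+[0,0,-x*s+z*c])
    print(th,'foot far',out[0].round(),[tuple(q) for q in C(proj('scene',out)).round().astype(int)])
```

```text
tip [[206. 198.]
 [205. 168.]]
tray scene z50 [[ 683. -104.]
 [ 535.  -19.]
 [ 547.  123.]
 [ 708.  110.]]
tray top z50 [[ 699.  109.]
 [ 689. -108.]
 [ 527.  -95.]
 [ 538.  122.]]
50 foot far [608. -59.  19.] [(np.int64(239), np.int64(389)), (np.int64(174), np.int64(278)), (np.int64(354), np.int64(349)), (np.int64(274), np.int64(211)), (np.int64(152), np.int64(189)), (np.int64(219), np.int64(149))]
60 foot far [607. -83.  18.] [(np.int64(207), np.int64(377)), (np.int64(156), np.int64(262)), (np.int64(332), np.int64(365)), (np.int64(271), np.int64(223)), (np.int64(146), np.int64(175)), (np.int64(222), np.int64(153))]
70 foot far [ 606. -106.   20.] [(np.int64(176), np.int64(359)), (np.int64(139), np.int64(243)), (np.int64(307), np.int64(376)), (np.int64(265), np.int64(233)), (np.int64(142), np.int64(161)), (np.int64(225), np.int64(158))]
80 foot far [ 605. -129.   27.] [(np.int64(146), np.int64(336)), (np.int64(125), np.int64(222)), (np.int64(280), np.int64(380)), (np.int64(258), np.int64(241)), (np.int64(140), np.int64(147)), (np.int64(228), np.int64(164))]
```

Comparing projections with the picture shows two things. The foot is inside the wall, so pressing would only push it upright. The pinch sits near the handle's top, about 10 to 15 mm higher than assumed. I redo it further to -y.

```bash
python3 -m crank '[{"grip":0,"x":0.005,"y":0,"z":-0.015,"yaw":0},{"grip":0,"x":0.005,"y":0,"z":-0.03,"yaw":0},{"grip":0,"x":0,"y":0,"z":-0.045,"yaw":0},{"grip":0,"x":-0.01,"y":0,"z":-0.055,"yaw":0},{"grip":0,"x":-0.025,"y":0,"z":-0.055,"yaw":0}]' 13
python3 -m crank '[{"grip":0,"x":0,"y":0,"z":0.008,"yaw":0},{"grip":0,"x":0,"y":0,"z":0.016,"yaw":0},{"grip":0,"x":0,"y":0,"z":0.023,"yaw":0},{"grip":0,"x":0,"y":0,"z":0.029,"yaw":0},{"grip":0,"x":0,"y":0,"z":0.034,"yaw":0}]'
python3 -c "
from h import *
to(607,-59,160,87.4)"
```

```text
time_s: 10.08
ee_pos: [606.9, -106.1, 205.7]
ee_rot: [179.8, 0.1, 87.5]
force: [2.6, -0.2, -3.9]
gripper_width: 13.9
gripper_force: 13.0
time_s: 10.5
ee_pos: [604.9, -105.2, 167.3]
ee_rot: [-179.8, -0.0, 87.4]
force: [0.5, 0.2, -4.2]
gripper_width: 13.8
gripper_force: 13.0
t10.5 [ 604.9 -105.2  167.3] [-179.8   -0.    87.4] F [ 0.5  0.2 -4.2] w13.8 g13.0 | tool d [46.2  0.   7.3] yaw rad 0.001
```

```bash
python3 -m crank '[{"grip":0,"x":0,"y":0,"z":0.003,"yaw":0},{"grip":0,"x":0,"y":0,"z":0.006,"yaw":0},{"grip":0,"x":0.004,"y":0,"z":0.009,"yaw":0},{"grip":0,"x":0.008,"y":0,"z":0.012,"yaw":0},{"grip":0,"x":0.012,"y":0,"z":0.014,"yaw":0}]'
python3 - <<'E'
from h import *
to(607,-59,155,87.4)
s=snap('scene','s8');cv2.imwrite('pics/z8.png',cv2.resize(s[130:220,190:290],None,fx=6,fy=6,interpolation=2)[:,:,::-1])
E
```

```text
time_s: 10.92
ee_pos: [609.9, -94.2, 161.2]
ee_rot: [179.3, 0.1, 87.4]
force: [-1.0, 0.7, 18.6]
gripper_width: 14.2
gripper_force: 13.1
t10.9 [609.9 -94.2 161.2] [1.793e+02 1.000e-01 8.740e+01] F [-1.   0.7 18.6] w14.2 g13.1 | tool d [35.  -4.6  6.1] yaw rad 0.001
```

View pics/z8.png

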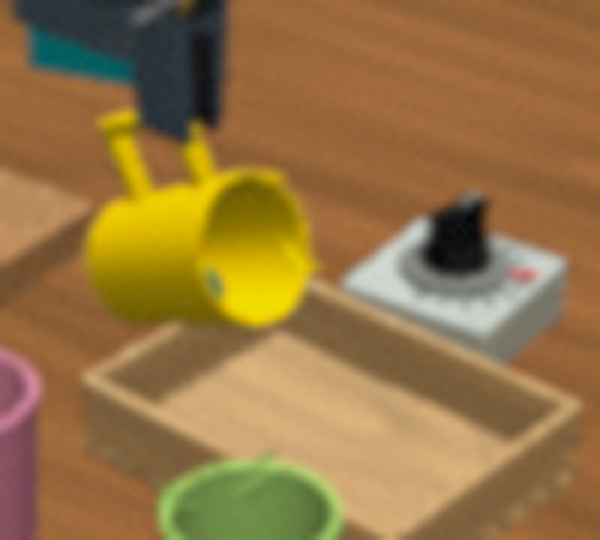

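The mug now rests on the wall edge (contact about 23 N), tipped by roughly 78° with its mouth over the tray. I slide it inwards and down.

```bash
python3 -m crank '[{"grip":0,"x":0.006,"y":0,"z":0,"yaw":0},{"grip":0,"x":0.012,"y":0,"z":0.001,"yaw":0},{"grip":0,"x":0.018,"y":0,"z":0.002,"yaw":0},{"grip":0,"x":0.025,"y":0,"z":0.004,"yaw":0},{"grip":0,"x":0.032,"y":0,"z":0.006,"yaw":0}]' 10
python3 - <<'E'
from h import *
to(607,-19,140,87.4)
s=snap('scene','s9')
h=cv2.cvtColor(s,cv2.COLOR_RGB2HSV);y=((h[...,0]>22)&(h[...,0]<34)&(h[...,1]>180)&(h[...,2]>80))[:250,180:330]
v,u=np.nonzero(y)
for r in range(v.min(),v.max()+1,2):print(r,''.join('#' if q else '.' for q in y[r,10:80]))
E
```

```text
time_s: 11.38
ee_pos: [610.0, -60.7, 153.4]
ee_rot: [179.6, -0.0, 87.4]
force: [-1.0, 1.8, 8.7]
gripper_width: 14.0
gripper_force: 10.0
t11.4 [610.  -60.7 153.4] [179.6  -0.   87.4] F [-1.   1.8  8.7] w14.0 g10.0 | tool d [41.5 -5.  13.4] yaw rad 0.000
149 .........................####.........................................
151 ........................#######.......................................
153 .........................#####........................................
155 .........................####.........................................
157 .........................####.........................................
159 ..........................###.........###.............................
161 .........................#####........###.............................
163 .....................#####################..###.......................
165 ...................##################################.................
167 ..................##################################..................
169 ..................###################################.................
171 .................#####################################................
173 .................#####################################................
175 .................#####################################................
177 ..................####################################................
179 ...................###################################................
181 .....................#################################................
183 ...........................##########################.................
185 ................................####################..................
187 .....................................############.....................
```

It is tipping further, past level. I continue along the path.

```bash
python3 -m crank '[{"grip":0,"x":0.008,"y":0,"z":0.002,"yaw":0},{"grip":0,"x":0.016,"y":0,"z":0.005,"yaw":0},{"grip":0,"x":0.024,"y":0,"z":0.008,"yaw":0},{"grip":0,"x":0.032,"y":0,"z":0.011,"yaw":0},{"grip":0,"x":0.04,"y":0,"z":0.014,"yaw":0}]' 10
python3 -m crank '[{"grip":0,"x":0.004,"y":0,"z":0.004,"yaw":0},{"grip":0,"x":0.008,"y":0,"z":0.008,"yaw":0},{"grip":0,"x":0.012,"y":0,"z":0.012,"yaw":0},{"grip":0,"x":0.016,"y":0,"z":0.016,"yaw":0},{"grip":0,"x":0.019,"y":0,"z":0.02,"yaw":0}]'
python3 - <<'E'
from h import *
to(607,8,103,87.4)
s=snap('scene','s10');cv2.imwrite('pics/z10.png',cv2.resize(s[130:220,190:290],None,fx=6,fy=6,interpolation=2)[:,:,::-1])
E
```

```text
time_s: 11.85
ee_pos: [609.6, -21.3, 135.3]
ee_rot: [180.0, 0.1, 87.4]
force: [-0.8, -0.7, -1.8]
gripper_width: 13.7
gripper_force: 10.0
time_s: 12.27
ee_pos: [611.4, -0.5, 115.9]
ee_rot: [179.9, -0.2, 87.4]
force: [0.4, 6.2, 5.9]
gripper_width: 14.2
gripper_force: 10.0
t12.3 [ 6.114e+02 -5.000e-01  1.159e+02] [179.9  -0.2  87.4] F [0.4 6.2 5.9] w14.2 g10.0 | tool d [ 8.3 -4.8 12.9] yaw rad -0.000
```

View pics/z10.png

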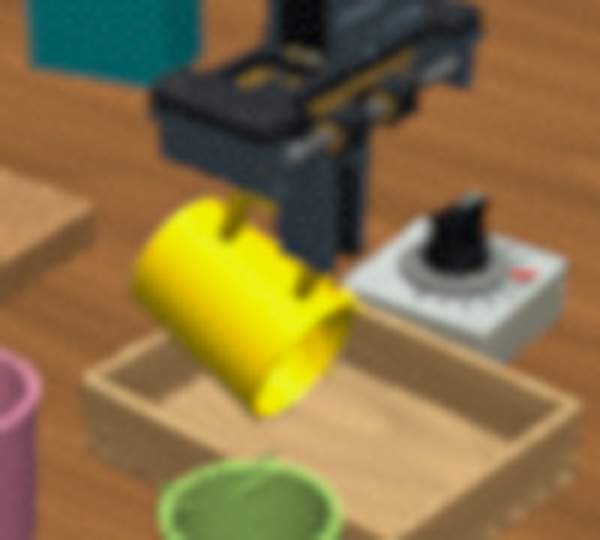

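I have now viewed 11 pictures, one over the limit of 10, so from here I work from numbers only. This one shows the mug tipped by about 120°, with its lower lip near (270,410) inside the tray. I push on a bit and look for beads by colour.

```bash
cat >> h.py <<'E'
def art(m,u0,u1,v0,v1,st=2):
    for r in range(v0,v1,st):print(r,''.join(m[r][u0:u1]))
def codes(im):
    h=cv2.cvtColor(im,cv2.COLOR_RGB2HSV).astype(int);H,S,V=h[...,0],h[...,1],h[...,2]
    m=np.full(H.shape,'.')
    m[(S<60)&(V>150)]='W';m[(H>90)&(H<130)&(S>70)]='B';m[(H>42)&(H<90)&(S>60)]='G';m[(H<9)&(S>110)&(V>60)]='T'
    m[(H>22)&(H<34)&(S>180)&(V>80)]='Y';return m
E
python3 -m crank '[{"grip":0,"x":0.002,"y":0,"z":0.003,"yaw":0},{"grip":0,"x":0.004,"y":0,"z":0.006,"yaw":0},{"grip":0,"x":0.006,"y":0,"z":0.009,"yaw":0},{"grip":0,"x":0.008,"y":0,"z":0.011,"yaw":0},{"grip":0,"x":0.008,"y":0,"z":0.012,"yaw":0}]'
python3 -m crank '[{"grip":0,"x":0,"y":0,"z":0,"yaw":0},{"grip":0,"x":0,"y":0,"z":0,"yaw":0},{"grip":0,"x":0,"y":0,"z":0,"yaw":0},{"grip":0,"x":0,"y":0,"z":0,"yaw":0},{"grip":0,"x":0,"y":0,"z":0,"yaw":0}]'
python3 - <<'E'
from h import *
to(607,8,103,87.4)
s=snap('scene','s11');art(codes(s),204,290,160,225,2)
E
```

```text
time_s: 12.73
ee_pos: [611.6, 7.9, 103.6]
ee_rot: [179.9, -0.2, 87.4]
force: [-0.1, 8.5, 6.4]
gripper_width: 13.8
gripper_force: 10.0
time_s: 13.15
ee_pos: [611.7, 7.7, 103.9]
ee_rot: [179.9, -0.2, 87.4]
force: [-0.0, 6.9, 4.6]
gripper_width: 13.9
gripper_force: 10.0
t13.2 [611.7   7.7 103.9] [179.9  -0.2  87.4] F [-0.   6.9  4.6] w13.9 g10.0 | tool d [ 0.  -4.7  0.8] yaw rad -0.001
160 .....................B.B..............................................................
162 .........................BBB...............B..........................................
164 ....................YYYYY...B.........................................................
166 .................YYYYYYYYYYY............................W.......B.....................
168 ...............YYYYYYYYYYYYYY........................WWWW......B......................
170 .............YYYYYYYYYYYYYYYYYY....................WWWWW............WWWW..............
172 ............YYYYYYYYYYYYYYYYYYYYYY......B........WWWWW....G...........WWWWWWWW........
174 ...........YYYYYYYYYYYYYYYYYYYYYYY..BB...........WWWW..................WW
[... 1588 characters left out ...]
GGGGGGGGGGGGGGG................................................
212 ..............GGGGGGGGGGGGGGGGGGGGGGGGGG..............................................
214 ..............GGGGGGGGGGGGGGGGGGGGGGGGGGG.............................................
216 ..............GGGGGGGGGGGGGGGGGGGGGGGGGGG.............................................
218 ...............GGGGGGGGGGGGGGGGGGGGGGGGGGG............................................
220 ...............GGGGGGGGGGGGGGGGGGGGGGGGGGG............................................
222 ...............GGGGGGGGGGGGGGGGGGGGGGGGGG.............................................
224 ..............GGGGGGGGGGGGGGGGGGGGGGGGGGG.............................................
```

Only the green bead is out in the tray, at (252,203). I shake the mug gently in place.

```bash
python3 -m crank '[{"grip":0,"x":-0.003,"y":0.012,"z":-0.008,"yaw":0},{"grip":0,"x":0.003,"y":-0.012,"z":0.002,"yaw":0},{"grip":0,"x":-0.003,"y":0.012,"z":-0.008,"yaw":0},{"grip":0,"x":0.003,"y":-0.012,"z":0.002,"yaw":0},{"grip":0,"x":0.002,"y":0,"z":0.002,"yaw":0}]' 14
python3 -m crank '[{"grip":0,"x":-0.003,"y":0.012,"z":-0.008,"yaw":0},{"grip":0,"x":0.003,"y":-0.012,"z":0.002,"yaw":0},{"grip":0,"x":-0.003,"y":0.012,"z":-0.008,"yaw":0},{"grip":0,"x":0.003,"y":-0.012,"z":0.002,"yaw":0},{"grip":0,"x":0.002,"y":0,"z":0.002,"yaw":0}]'
python3 - <<'E'
from h import *
to(607,8,103,87.4)
s=snap('scene','s12');art(codes(s),204,290,160,208,2)
t=snap('top','t12');art(codes(t),220,310,165,235,2)
E
```

```text
time_s: 13.62
ee_pos: [603.9, 10.4, 98.6]
ee_rot: [-179.4, -0.2, 87.4]
force: [-1.4, 7.4, 2.6]
gripper_width: 15.2
gripper_force: 14.0
time_s: 14.03
ee_pos: [604.7, 11.3, 97.3]
ee_rot: [-179.5, -0.1, 87.4]
force: [-0.1, 3.5, 1.0]
gripper_width: 15.0
gripper_force: 13.4
t14.0 [604.7  11.3  97.3] [-1.795e+02 -1.000e-01  8.740e+01] F [-0.1  3.5  1. ] w15.0 g13.4 | tool d [-3.2  2.4 -5.7] yaw rad 0.001
160 .......................B...B..........................................................
162 .......................BBB............................................................
164 ...........................BB.B.......................................................
166 ................................B.........B.............W.......B.....................
168 ....................YYYYYYY...Y.........B..B.........WWWW...BB.B......................
170 ..................YYYYYYYYYYYYY.......B.............WWWW....B........WWW..............
172 ................YYYYYYYYYYYYYYYY............B.......WW................WWWWWWWW........
174 ...............YYYYYYYYYYYYYYYYYYYY...B..B.B..YYY..WW....
[... 4110 characters left out ...]
........................WW...WW....
221 ......................WWW...WW.................................................WW...WW....
223 ......................WWW...WW.................................................WW...WW....
225 ......................WWW...WW.................................................WWW..WWW...
227 ......................WWW...WW..W..............................................WWW...WW...
229 ......................WWW...WW.................................................WWW...WW...
231 ......................WWW...WW.....................W...........................WWW...WW...
233 ......................WWW...WW..................................................WW...WW...
```

Green, blue and white are in the tray. I check for the terracotta one by its hue.

Run:
```python
from h import *
t0=cv2.cvtColor(np.load('pics/t0.npy'),cv2.COLOR_RGB2HSV);print('bead hsv top',t0[212:215,154:158].reshape(-1,3)[::3].tolist())
for f in('s10','s12'):
    h=cv2.cvtColor(np.load(f'pics/{f}.npy'),cv2.COLOR_RGB2HSV)
    m=(h[...,0]<11)&(h[...,1]>115)&(h[...,2]>70);m[:165]=0;m[230:]=0;m[:,:200]=0;m[:,295:]=0
    n,l,st,c=cv2.connectedComponentsWithStats(m.astype(np.uint8));print(f,[(c[i].round().tolist(),int(st[i,4])) for i in range(1,n) if st[i,4]>4])
s=np.load('pics/s12.npy');print(cv2.cvtColor(s,cv2.COLOR_RGB2HSV)[194:214:2,240:272:3].tolist())
```

```text
bead hsv top [[13, 145, 139], [12, 156, 160], [12, 151, 162], [12, 154, 161]]
s10 []
s12 [([264.0, 198.0], 24)]
[[[27, 255, 224], [27, 255, 234], [23, 191, 212], [17, 110, 199], [17, 110, 194], [17, 115, 169], [17, 127, 130], [13, 150, 141], [11, 155, 156], [16, 140, 126], [17, 128, 129]], [[29, 255, 230], [26, 150, 219], [107, 38, 155], [16, 78, 180], [17, 112, 198], [17, 109, 205], [17, 109, 189], [11, 167, 154], [11, 166, 166], [12, 157, 151], [17, 128, 120]], [[30, 241, 242], [93, 52, 147], [104, 149, 180], [120, 9, 148], [19, 104, 188], [18, 100, 179], [17, 113, 198], [10, 169, 139], [10, 167, 163], [11, 172, 147], [17, 130, 120]], [[30, 203, 226], [105, 80, 121], [103, 139, 160], [104, 89, 138], [70, 91, 131], [72, 98, 130], [17, 109, 189], [13, 145, 128], [10, 183, 110], [14, 143, 114], [16, 127, 133]], [[18, 117, 212], [4, 18, 114], [103, 142, 133], [99, 113, 111], [75, 137, 115], [76, 138, 116], [18, 106, 176], [17, 113, 182], [14, 130, 131], [17, 113, 188], [17, 113, 191]], [[17, 111, 213], [17, 101, 190], [10, 36, 127], [20, 75, 136], [73, 132, 89], [73, 132, 91], [18, 109, 180], [17, 97, 214], [17, 111, 207], [17, 112, 209], [17, 112, 201]], [[17, 110, 207], [17, 110, 209], [17, 111, 209], [17, 111, 195], [59, 72, 82], [56, 72, 78], [18, 84, 207], [40, 6, 237], [19, 68, 222], [17, 112, 211], [17, 111, 204]], [[34, 110, 200], [19, 108, 211], [17, 110, 208], [17, 111, 206], [19, 104, 166], [18, 109, 169], [24, 36, 203], [43, 9, 242], [28, 29, 227], [17, 112, 217], [17, 113, 204]], [[44, 127, 141], [35, 111, 195], [18, 111, 211], [17, 110, 211], [17, 112, 209], [16, 114, 203], [26, 33, 172], [34, 19, 231], [29, 28, 226], [17, 110, 207], [16, 126, 148]], [[43, 125, 124], [43, 127, 148], [24, 106, 205], [17, 112, 210], [17, 111, 212], [17, 110, 213], [19, 73, 165], [27, 28, 200], [17, 81, 212], [17, 123, 155], [16, 130, 129]]]
```

All four beads are in the tray: blue (246,200), green (253,203), terracotta (264,198) and white (261,208). I grip hard so the mug cannot swing through them, and lift straight up.

```bash
python3 -m crank '[{"grip":0,"x":0,"y":0,"z":0,"yaw":0},{"grip":0,"x":0,"y":0,"z":0,"yaw":0},{"grip":0,"x":0,"y":0,"z":-0.004,"yaw":0},{"grip":0,"x":0,"y":0,"z":-0.012,"yaw":0},{"grip":0,"x":0,"y":0,"z":-0.024,"yaw":0}]' 60
python3 -m crank '[{"grip":0,"x":0,"y":0,"z":-0.02,"yaw":0},{"grip":0,"x":0,"y":0,"z":-0.045,"yaw":0},{"grip":0,"x":0,"y":0,"z":-0.07,"yaw":0},{"grip":0,"x":0,"y":0,"z":-0.09,"yaw":0},{"grip":0,"x":0,"y":0,"z":-0.1,"yaw":0}]'
python3 - <<'E'
from h import *
to(612,205,215,87.4)
s=snap('scene','s13');art(codes(s),204,300,130,210,2)
h=cv2.cvtColor(s,cv2.COLOR_RGB2HSV)
m=(h[...,0]<13)&(h[...,1]>135)&(h[...,2]>70);m[:165]=0;m[230:]=0;m[:,:200]=0;m[:,295:]=0
n,l,st,c=cv2.connectedComponentsWithStats(m.astype(np.uint8));print([(c[i].round().tolist(),int(st[i,4])) for i in range(1,n) if st[i,4]>4])
E
```

```text
time_s: 14.55
ee_pos: [609.8, 8.9, 122.6]
ee_rot: [-179.8, 0.0, 87.4]
force: [1.2, 1.3, -2.9]
gripper_width: 13.7
gripper_force: 58.8
time_s: 14.97
ee_pos: [612.1, 8.9, 227.0]
ee_rot: [179.7, 0.0, 87.4]
force: [0.3, -0.0, -2.5]
gripper_width: 13.8
gripper_force: 58.8
t15.0 [612.1   8.9 227. ] [179.7   0.   87.4] F [ 0.3 -0.  -2.5] w13.8 g58.8 | tool d [195.9  -9.   11.9] yaw rad 0.000
130 BB.BBBBBBBBBBBBBBBG..YY.....YYY......B..........................................................
132 B.B.BBBBBBBBBBBGG.YYYYYYYY.YYY..................................................................
134 .B.BBBB.BBBBBGG.YYYYYYYYYYYYY..............B....................................................
136 BB.BBBBBBBBGG.YYYYYYYYYYYYYYYYY...........B..YY.................................................
138 BBBBBBBBB.G.YYYYYYYYYYYYYYYYYYYYY...BB....B..YY..............................................WWW
140 BBBBBBBB...YYYYYYYYYYYYYYYYYYYYYYYY....BBBB...................................................WW
142 .GG.BBBGG.YYYYYYYYYYYYYYYYYYYYYYYYYYYYY........................................................W
144 .
[... 2650 characters left out ...]
...............WWWWW...................................................
198 .......................................BBBBBBW..................................................
200 .......................................BBBBBBB..GGGGG...........................................
202 ........................................BBBBBBGGGGGGG...........................................
204 ...............................................GGGGG.WWWWW......................................
206 ................................................GGG.WWWWWWWW....................................
208 ........................GGG.GGGG....................WWWWWWWW....................................
[([260.0, 198.0], 47)]
```

```bash
python3 -m crank '[{"grip":0,"x":0.02,"y":0,"z":0,"yaw":0},{"grip":0,"x":0.055,"y":0,"z":0,"yaw":0},{"grip":0,"x":0.09,"y":0,"z":0,"yaw":0},{"grip":0,"x":0.125,"y":0,"z":0,"yaw":0},{"grip":0,"x":0.16,"y":0,"z":0,"yaw":0}]' 60
python3 -m crank '[{"grip":0,"x":0.03,"y":0,"z":0,"yaw":0},{"grip":0,"x":0.055,"y":0,"z":0,"yaw":0},{"grip":0,"x":0.07,"y":0,"z":0.02,"yaw":0},{"grip":0,"x":0.08,"y":0,"z":0.04,"yaw":0},{"grip":0,"x":0.08,"y":0,"z":0.055,"yaw":0}]'
python3 -m crank '[{"grip":0,"x":0,"y":0,"z":0,"yaw":0},{"grip":0,"x":0,"y":0,"z":0,"yaw":0},{"grip":0,"x":0,"y":0,"z":0,"yaw":0},{"grip":0,"x":0,"y":0,"z":0,"yaw":0},{"grip":0,"x":0,"y":0,"z":0,"yaw":0}]' 10
cat >> h.py <<'E'
def mugpts(P,th,pv,psi=87.4):
    u=np.array([np.cos(np.radians(psi)),np.sin(np.radians(psi)),0]);n=np.array([-u[1],u[0],0]);c,s=np.cos(np.radians(th)),np.sin(np.radians(th))
    X=[]
    for r,z in((36,0),(42,100)):
        for a in np.linspace(0,2*np.pi,24): X.append((r*np.cos(a),r*np.sin(a),z))
    for z in(23,87):
        for b in(-7,7): X.append((-85,b,z))
    X=np.array(X);x=X[:,0]-pv[0];z=X[:,2]-pv[1]
    return np.array(P)+np.outer(x*c+z*s,u)+np.outer(X[:,1],n)+np.outer(-x*s+z*c,[0,0,1])
def tilt(cam,im,lo,hi,psi=87.4):
    """tilt angle from the yellow mask's directions: compares silhouette extents"""
    m=(codes(im)=='Y');o=np.zeros_like(m);o[lo[1]:hi[1],lo[0]:hi[0]]=m[lo[1]:hi[1],lo[0]:hi[0]]
    k,_=cv2.findContours(o.astype(np.uint8),0,2);k=max(k,key=cv2.contourArea)
    return k
E
python3 - <<'E'
from h import *
to(620,165,133,87.4)
s=snap('scene','s14');m=codes(s);v,u=np.nonzero((m=='Y')[:240,230:400]);print(u.min()+230,u.max()+230,v.min(),v.max())
art(m,u.min()+225,u.max()+236,v.min()-4,v.max()+4,2)
p=state()['ee_pos']
for th in(50,60,70):
  q=proj('scene',mugpts(np.array(p)+[0,0,15],th,(-80,80)))
  print(th,'bbox',q.min(0).round(),q.max(0).round(),'rim c',q[24:48].mean(0).round(),'foot c',q[:24].mean(0).round(),'handle',q[48:].round().tolist())
E
```

```text
time_s: 15.43
ee_pos: [617.4, 170.1, 222.0]
ee_rot: [-179.9, 0.1, 87.4]
force: [0.4, -0.4, -3.4]
gripper_width: 13.6
gripper_force: 58.8
time_s: 15.85
ee_pos: [620.4, 251.2, 165.1]
ee_rot: [-179.8, 0.0, 87.6]
force: [-1.1, -0.2, -4.0]
gripper_width: 13.6
gripper_force: 58.8
time_s: 16.27
ee_pos: [622.5, 248.7, 169.8]
ee_rot: [179.9, -0.0, 87.4]
force: [-0.7, -0.1, -2.6]
gripper_width: 13.8
gripper_force: 10.0
t16.3 [622.5 248.7 169.8] [179.9  -0.   87.4] F [-0.7 -0.1 -2.6] w13.8 g10.0 | tool d [-83.7   1.3  36.8] yaw rad -0.000
295 340 180 221
176 .....................B..................................
178 ....................B......B..............WWWW..........
180 ...........YYYYYY...B................WWWWWWWWWWWWW......
182 ..........YYYYYYY..BBB.....B..YY......WWWWWWWWWWWWWW....
184 ...........YYYY.......B.B.B...YY..........WWWWWWWW......
186 ...........YYYYY..........B..YYY........................
188 ............YYYY.............YYYY.......................
190 ............YYYYY............YYYY.......................
192 .............YYYY............YYYYY.....YYYYYY...........
1
[... 697 characters left out ...]
YYYYYYYYYYYYYYYYYYYYYYYYY........
218 ..........YYYYYYYYYYYYYYYYYYYYYYYYYYYYYYYYYYYYY.........
220 ........................YYYYYYYYYYYYYYYYYYYYYY..........
222 ........................................................
224 ........................................................
50 bbox [298. 181.] [345. 228.] rim c [335. 208.] foot c [308. 216.] handle [[298.0, 189.0], [301.0, 187.0], [315.0, 183.0], [318.0, 181.0]]
60 bbox [295. 181.] [340. 225.] rim c [332. 210.] foot c [303. 213.] handle [[297.0, 186.0], [300.0, 184.0], [316.0, 183.0], [318.0, 181.0]]
70 bbox [290. 181.] [335. 226.] rim c [327. 211.] foot c [297. 209.] handle [[296.0, 183.0], [299.0, 181.0], [316.0, 184.0], [319.0, 181.0]]
```

It hangs tipped by about 67°. I lower it beside the tray and push the foot against the tray's outer +y wall to bring it back towards upright.

```bash
python3 -m crank '[{"grip":0,"x":-0.013,"y":0,"z":0.008,"yaw":0},{"grip":0,"x":-0.028,"y":0,"z":0.016,"yaw":0},{"grip":0,"x":-0.043,"y":0,"z":0.024,"yaw":0},{"grip":0,"x":-0.055,"y":0,"z":0.031,"yaw":0},{"grip":0,"x":-0.064,"y":0,"z":0.036,"yaw":0}]' 10
python3 -m crank '[{"grip":0,"x":-0.006,"y":0,"z":0,"yaw":0},{"grip":0,"x":-0.012,"y":0,"z":0,"yaw":0},{"grip":0,"x":-0.018,"y":0,"z":0,"yaw":0},{"grip":0,"x":-0.024,"y":0,"z":0,"yaw":0},{"grip":0,"x":-0.03,"y":0,"z":0,"yaw":0}]'
python3 -m crank '[{"grip":0,"x":-0.006,"y":0,"z":0.0,"yaw":0},{"grip":0,"x":-0.012,"y":0,"z":0,"yaw":0},{"grip":0,"x":-0.017,"y":0,"z":0.0,"yaw":0},{"grip":0,"x":-0.022,"y":0,"z":0.0,"yaw":0},{"grip":0,"x":-0.027,"y":0,"z":0.0,"yaw":0}]'
python3 - <<'E'
from h import *
to(620,135,130,87.4)
s=snap('scene','s15');m=codes(s);v,u=np.nonzero((m=='Y')[:240,230:360]);print(u.min()+230,u.max()+230,v.min(),v.max())
art(m,u.min()+225,u.max()+236,v.min()-4,v.max()+4,2)
p=state()['ee_pos']
for th in(35,45,55,65):
  q=proj('scene',mugpts(np.array(p)+[0,0,15],th,(-80,80)))
  print(th,'bbox',q.min(0).round(),q.max(0).round(),'handle',q[48:].round().tolist())
E
```

```text
time_s: 16.73
ee_pos: [618.8, 183.7, 132.2]
ee_rot: [180.0, 0.0, 87.4]
force: [-0.7, 0.8, -3.3]
gripper_width: 14.3
gripper_force: 10.0
time_s: 17.15
ee_pos: [617.9, 155.0, 132.9]
ee_rot: [179.9, -0.0, 87.4]
force: [0.5, -0.3, -3.4]
gripper_width: 13.8
gripper_force: 10.0
time_s: 17.57
ee_pos: [617.0, 128.2, 133.3]
ee_rot: [179.9, -0.1, 87.4]
force: [1.2, 2.3, 2.3]
gripper_width: 13.9
gripper_force: 10.0
t17.6 [617.  128.2 133.3] [ 1.799e+02 -1.000e-01  8.740e+01] F [1.2 2.3 2.3] w13.9 g10.0 | tool d [6.9 2.7 3.3] yaw rad 0.000
266 308 176 217
172 ..B.................B................................
174 ...................B.................................
176 .....................YY..............................
178 .................B..YYY..............................
180 WWWWWW..Y........B..YYYY.............................
182 WWWWW.YYY........B..YYYYY............................
184 ......YYYY...........YYYYY...........................
186 .......YYYY...........YYYYY....YYYYYYYY..............
188 .........YYYY..........YYYYYYYYYYYYYYYY..............
190 .........YYYYY........YY
[... 615 characters left out ...]
......YYYYYYYYYYYYYYYYYYYYYYYYYYYYYYYYYYYY..........
214 ........YYYYYYYYYYYYYYYYYYYYYYYYY....................
216 ..........YYYYYYYYYYYYY..............................
218 .....................................................
220 .....................................................
35 bbox [266. 177.] [311. 224.] handle [[266.0, 190.0], [268.0, 188.0], [277.0, 179.0], [279.0, 177.0]]
45 bbox [264. 177.] [308. 223.] handle [[264.0, 187.0], [266.0, 185.0], [277.0, 179.0], [280.0, 177.0]]
55 bbox [262. 178.] [304. 220.] handle [[262.0, 184.0], [265.0, 182.0], [277.0, 180.0], [280.0, 178.0]]
65 bbox [258. 178.] [299. 219.] handle [[261.0, 181.0], [264.0, 179.0], [278.0, 180.0], [280.0, 178.0]]
```

It is coming upright (about 50°). I push a bit further.

```bash
python3 -m crank '[{"grip":0,"x":-0.004,"y":0,"z":0.0,"yaw":0},{"grip":0,"x":-0.008,"y":0,"z":0,"yaw":0},{"grip":0,"x":-0.012,"y":0,"z":0.0,"yaw":0},{"grip":0,"x":-0.016,"y":0,"z":0.0,"yaw":0},{"grip":0,"x":-0.02,"y":0,"z":0.001,"yaw":0}]' 10
python3 - <<'E'
from h import *
to(620,100,130,87.4)
s=snap('scene','s16');m=codes(s);v,u=np.nonzero((m=='Y')[:240,230:360]);print(u.min()+230,u.max()+230,v.min(),v.max())
art(m,u.min()+225,u.max()+236,v.min()-4,v.max()+4,2)
p=state()['ee_pos']
for th in(25,35,45):
  q=proj('scene',mugpts(np.array(p)+[0,0,15],th,(-80,80)))
  print(th,'bbox',q.min(0).round(),q.max(0).round(),'handle',q[48:].round().tolist())
E
```

```text
time_s: 18.03
ee_pos: [615.7, 107.7, 131.7]
ee_rot: [179.9, 0.0, 87.4]
force: [0.8, 1.5, 2.8]
gripper_width: 14.3
gripper_force: 10.0
t18.0 [615.7 107.7 131.7] [179.9   0.   87.4] F [0.8 1.5 2.8] w14.3 g10.0 | tool d [-7.5  4.6  1.7] yaw rad 0.000
263 306 174 216
170 WW....................................................
172 .....B.................W..............................
174 ..................YY..WWWW............................
176 .................YYYY..W..............................
178 WW.......B....BB.YYYY.................................
180 WWWWWW........BB..YYYYY...............................
182 .WWW...Y..WWWW......YYYYY...YYYYYYYYYY................
184 ......YYY..WWWW......YYYYYYYYYYYYYYYYYYY..............
186 .......YYYY...........YYYYYYYYYYYYYYYYYYYY............
188 ........YYYYY.........YYYYYYYYYYYYYYYYYYYYYY..........
190 .........YYYYY.....YYYYYYYYYYYYYYYYYYYYYYYYYY.........
192 ..........YYYYYYYYYYYYYYYYYYYYYYYYYYYYYYYYYYYY........
194 ............YYYYYYYYYYYYYYYYYYYYYYYYYYYYYYYYYYY.......
196 ............YYYYYYYYYYYYYYYYYYYYYYYYYYYYYYYYYYYYY.....
198 ......
[... 250 characters left out ...]
YYYYYYYYYYYYYYYYYYYYYYYYY.........
208 WWWWWW...YYYYYYYYYYYYYYYYYYYYYYYYYYYYYYYY.............
210 WWWW.W....YYYYYYYYYYYYYYYYYYYYYYYYY...................
212 .WWW......YYYYYYYYYYYYYYYYYYYYY.......................
214 ............YYYYYYYYYYYYYYY...........................
216 ...............YYYYYYYY...............................
218 ......................................................
25 bbox [262. 175.] [308. 222.] handle [[262.0, 191.0], [265.0, 189.0], [270.0, 177.0], [273.0, 175.0]]
35 bbox [260. 175.] [305. 222.] handle [[260.0, 188.0], [263.0, 186.0], [271.0, 177.0], [274.0, 175.0]]
45 bbox [259. 176.] [302. 221.] handle [[259.0, 185.0], [261.0, 183.0], [271.0, 178.0], [274.0, 176.0]]
```

It stands at about 38° now, enough for the board to finish the job. I grip hard and lift, and measure the cork board from the first pictures.

```bash
python3 -m crank '[{"grip":0,"x":0,"y":0,"z":0,"yaw":0},{"grip":0,"x":0,"y":0,"z":0,"yaw":0},{"grip":0,"x":0.002,"y":0,"z":-0.015,"yaw":0},{"grip":0,"x":0.002,"y":0,"z":-0.045,"yaw":0},{"grip":0,"x":0.002,"y":0,"z":-0.08,"yaw":0}]' 60
python3 - <<'E'
from h import *
for f,roi in(('t0',(335,420,175,255)),('s0',(145,215,145,192))):
    u0,u1,v0,v1=roi;im=np.load(f'pics/{f}.npy');L=cv2.cvtColor(im,cv2.COLOR_RGB2LAB)[v0:v1,u0:u1].astype(int)
    h=cv2.cvtColor(im,cv2.COLOR_RGB2HSV)[v0:v1,u0:u1].astype(int)
    print(f,'centre',h[(v1-v0)//2,(u1-u0)//2],'corner',h[2,2])
    d=h[...,1]
    m=(L[...,2]-0>0)
    k=cv2.kmeans(cv2.GaussianBlur(np.dstack([h[...,1],h[...,2]]).astype(np.float32),(3,3),0).reshape(-1,2),2,None,(3,50,1),3,cv2.KMEANS_PP_CENTERS)
    m=k[1].reshape(d.shape);m=(m==m[m.shape[0]//2,m.shape[1]//2]).astype(np.uint8);print(k[2].round().tolist())
    m=cv2.morphologyEx(m,cv2.MORPH_OPEN,np.ones((3,3)));m=cv2.morphologyEx(m,cv2.MORPH_CLOSE,np.ones((5,5)))
    c,_=cv2.findContours(m,0,2);c=max(c,key=cv2.contourArea)+np.array([u0,v0])
    R=cv2.minAreaRect(c);print(R,cv2.contourArea(c));
    ap=cv2.approxPolyDP(c,4,True)[:,0];print(ap.tolist())
    np.save('pics/ap_'+f+'.npy',ap)
    if f=='t0':
        Q=plane('top',cv2.boxPoints(R),24);print(Q.round().tolist(),Q.mean(0))
E
python3 -c "
from h import *
to(620,100,230,87.4)"
```

```text
time_s: 18.5
ee_pos: [612.6, 109.4, 208.1]
ee_rot: [-179.4, 0.2, 87.5]
force: [1.0, 0.4, -1.9]
gripper_width: 13.3
gripper_force: 60.0
t0 centre [ 17 109 190] corner [ 16 145 162]
[[116.0, 175.0], [148.0, 150.0]]
((376.5898742675781, 213.5146484375), (48.6832389831543, 48.254947662353516), 87.95458984375) 2238.0
[[398, 189], [352, 191], [354, 238], [401, 237]]
[[645.0, -250.0, 24.0], [651.0, -390.0, 24.0], [510.0, -391.0, 24.0], [505.0, -252.0, 24.0]] [ 577.93673106 -320.42089665   24.        ]
s0 centre [ 16 131 173] corner [ 50 165  79]
[[128.0, 179.0], [157.0, 142.0]]
((178.75343322753906, 166.15753173828125), (44.59267807006836, 23.876394271850586), 20.556045532226562) 660.5
[[155, 169], [181, 179], [203, 163], [177, 154]]
t18.5 [612.6 109.4 208.1] [-179.4    0.2   87.5] F [ 1.   0.4 -1.9] w13.3 g60.0 | tool d [ -9.1   7.6 -22. ] yaw rad 0.001
```

Board centre is about (578,−320). I carry the mug there.

```bash
python3 -m crank '[{"grip":0,"x":-0.015,"y":0,"z":-0.01,"yaw":0},{"grip":0,"x":-0.045,"y":-0.002,"z":-0.02,"yaw":0},{"grip":0,"x":-0.08,"y":-0.004,"z":-0.02,"yaw":0},{"grip":0,"x":-0.115,"y":-0.006,"z":-0.02,"yaw":0},{"grip":0,"x":-0.15,"y":-0.006,"z":-0.02,"yaw":0}]' 60
python3 -m crank '[{"grip":0,"x":-0.035,"y":-0.002,"z":0,"yaw":0},{"grip":0,"x":-0.07,"y":-0.004,"z":0,"yaw":0},{"grip":0,"x":-0.105,"y":-0.006,"z":0,"yaw":0},{"grip":0,"x":-0.14,"y":-0.006,"z":0,"yaw":0},{"grip":0,"x":-0.175,"y":-0.006,"z":0,"yaw":0}]'
python3 -m crank '[{"grip":0,"x":-0.03,"y":-0.001,"z":0,"yaw":0},{"grip":0,"x":-0.06,"y":-0.003,"z":0,"yaw":0},{"grip":0,"x":-0.085,"y":-0.005,"z":0,"yaw":0},{"grip":0,"x":-0.1,"y":-0.006,"z":0.005,"yaw":0},{"grip":0,"x":-0.106,"y":-0.006,"z":0.015,"yaw":0}]'
python3 - <<'E'
from h import *
to(575,-324,165,87.4)
s=snap('scene','s17');m=codes(s);v,u=np.nonzero((m=='Y')[100:200,120:235]);print(u.min()+120,u.max()+120,v.min()+100,v.max()+100)
art(m,u.min()+115,u.max()+126,v.min()+96,v.max()+104,2)
p=state()['ee_pos']
for th in(25,35,45):
  q=proj('scene',mugpts(np.array(p)+[0,0,15],th,(-80,80)))
  print(th,'bbox',q.min(0).round(),q.max(0).round(),'handle',q[48:].round().tolist())
E
```

```text
time_s: 18.92
ee_pos: [600.6, -41.7, 229.6]
ee_rot: [-179.7, 0.1, 87.5]
force: [0.5, -0.2, -3.3]
gripper_width: 13.3
gripper_force: 60.0
time_s: 19.33
ee_pos: [586.6, -216.3, 229.3]
ee_rot: [-179.7, 0.0, 87.4]
force: [1.3, 0.3, -2.7]
gripper_width: 13.6
gripper_force: 60.0
time_s: 19.75
ee_pos: [577.0, -322.5, 215.2]
ee_rot: [-179.9, 0.1, 87.3]
force: [-0.3, 0.6, -2.5]
gripper_width: 13.4
gripper_force: 60.0
t19.8 [ 577.  -322.5  215.2] [-1.799e+02  1.000e-01  8.730e+01] F [-0.3  0.6 -2.5] w13.4 g60.0 | tool d [-1.5 -1.8 50.2] yaw rad -0.002
167 201 108 149
104 .....B.B.B...................................
106 .....B.B.BB...B..............................
108 .........B...Y..B............................
110 .........B..YYYY.............................
112 .......B.BB..YYYY............................
114 ........BBB..YYYYY...........................
116 W.............YYYYYY...YYYY..................
118 W.....YYY.......YYYYYYYYYYYYYYYY....G.BBBBBBB
120 W....YYYYY.......YYYYYYYYYYYYYYYYY.G.BBBBBBBB
122 ......YYYYYY....YYYYYYYYYYYYYYYYYYY.GG.BBBBBB
124 ........YYYYY..YYYYYYYYYYYYYYYYY
[... 325 characters left out ...]
.YYYYYYYYYYYYYYYYYYYYYYYYYY.GBBBBBBBBB
140 ........YYYYYYYYYYYYYYYYYYYYYYYY..GBBBBBBBBBB
142 .........YYYYYYYYYYYYYYYYYYYYY.............GG
144 ..........YYYYYYYYYYYYYYYYYY.................
146 ............YYYYYYYYYYYYYY...................
148 ..............YYYYYYYYYY.....................
150 .............................................
152 .............................................
25 bbox [168. 113.] [203. 154.] handle [[168.0, 127.0], [171.0, 126.0], [172.0, 114.0], [175.0, 113.0]]
35 bbox [167. 113.] [202. 155.] handle [[167.0, 125.0], [170.0, 124.0], [172.0, 114.0], [175.0, 113.0]]
45 bbox [165. 113.] [201. 154.] handle [[165.0, 123.0], [168.0, 122.0], [173.0, 114.0], [176.0, 113.0]]
```

```bash
python3 -m crank '[{"grip":0,"x":-0.002,"y":-0.002,"z":0.015,"yaw":0},{"grip":0,"x":-0.002,"y":-0.002,"z":0.035,"yaw":0},{"grip":0,"x":-0.002,"y":-0.002,"z":0.05,"yaw":0},{"grip":0,"x":-0.002,"y":-0.002,"z":0.06,"yaw":0},{"grip":0,"x":-0.002,"y":-0.002,"z":0.066,"yaw":0}]' 60
python3 -m crank '[{"grip":0,"x":0,"y":0,"z":0.003,"yaw":0},{"grip":0,"x":0,"y":0,"z":0.006,"yaw":0},{"grip":0,"x":0,"y":0,"z":0.009,"yaw":0},{"grip":0,"x":0,"y":0,"z":0.012,"yaw":0},{"grip":0,"x":0,"y":0,"z":0.012,"yaw":0}]'
python3 -c "
from h import *
to(575,-326,130,87.4)"
```

```text
time_s: 20.22
ee_pos: [575.1, -319.5, 147.9]
ee_rot: [-179.8, -0.1, 87.5]
force: [-1.6, -0.6, -3.8]
gripper_width: 13.3
gripper_force: 60.0
time_s: 20.63
ee_pos: [576.0, -321.4, 138.3]
ee_rot: [-180.0, 0.0, 87.4]
force: [-0.5, 0.4, -3.3]
gripper_width: 13.8
gripper_force: 60.0
t20.6 [ 576.  -321.4  138.3] [-180.     0.    87.4] F [-0.5  0.4 -3.3] w13.8 g60.0 | tool d [-4.6 -0.8  8.3] yaw rad 0.000
```

```bash
python3 -m crank '[{"grip":0,"x":-0.001,"y":0,"z":0.002,"yaw":0},{"grip":0,"x":-0.002,"y":0,"z":0.004,"yaw":0},{"grip":0,"x":-0.003,"y":0,"z":0.006,"yaw":0},{"grip":0,"x":-0.004,"y":0,"z":0.008,"yaw":0},{"grip":0,"x":-0.005,"y":0,"z":0.01,"yaw":0}]' 60
python3 -c "
from h import *
to(575,-326,130,87.4)"
```

```text
time_s: 21.05
ee_pos: [577.7, -327.6, 133.4]
ee_rot: [179.6, 0.2, 87.4]
force: [-2.4, -0.6, 19.2]
gripper_width: 13.6
gripper_force: 60.1
t21.1 [ 577.7 -327.6  133.4] [179.6   0.2  87.4] F [-2.4 -0.6 19.2] w13.6 g60.1 | tool d [ 1.5 -2.8  3.4] yaw rad 0.000
```

In contact. I loosen the pinch so the mug can turn, and follow the arc down.

```bash
python3 -m crank '[{"grip":0,"x":-0.003,"y":0,"z":0.001,"yaw":0},{"grip":0,"x":-0.006,"y":0,"z":0.003,"yaw":0},{"grip":0,"x":-0.01,"y":0,"z":0.005,"yaw":0},{"grip":0,"x":-0.014,"y":0,"z":0.007,"yaw":0},{"grip":0,"x":-0.019,"y":0,"z":0.009,"yaw":0}]' 20
python3 - <<'E'
from h import *
to(575,-355,117,87.4)
s=snap('scene','s18');m=codes(s);v,u=np.nonzero((m=='Y')[100:200,120:235]);print(u.min()+120,u.max()+120,v.min()+100,v.max()+100)
art(m,u.min()+115,u.max()+126,v.min()+96,v.max()+104,2)
E
```

```text
time_s: 21.47
ee_pos: [576.5, -348.2, 123.6]
ee_rot: [179.6, 0.3, 87.4]
force: [-2.1, -2.5, 7.2]
gripper_width: 13.7
gripper_force: 20.0
t21.5 [ 576.5 -348.2  123.6] [179.6   0.3  87.4] F [-2.1 -2.5  7.2] w13.7 g20.0 | tool d [-6.8 -1.2  6.6] yaw rad 0.000
166 199 131 168
127 ...................................BBBBBBBBB
129 ......B.B....B.....................BBB.BBBBB
131 ...........YY.....................BBBB.B.BBB
133 ........B..YYY....................GBBBB.BBBB
135 .....B.BB..YYYYYY.................GBBBBBBBBB
137 ........BB..YYYYYYYYYYYYYYYYYYY...GBBBBBBBBB
139 .......Y......YYYYYYYYYYYYYYYYYYY..GBBBBBBB.
141 ......YYY......YYYYYYYYYYYYYYYYYYYY...GGGB.B
143 .....YYYYYY...YYYYYYYYYYYYYYYYYYYYYYYY......
145 .......YYYYYY.YYYYYYYYYYYYYYYYYYYYYYYYY.....
147 .........YYYYYYYYYYYYYYYYYYYYYYYYYYYYYY.....
149 ...........YYYYYYYYYYYYYYYYYYYYYYYYYYYY.....
151 ............YYYYYYYYYYYYYYYYYYYYYYYYYY......
153 ............YYYYYYYYYYYYYYYYYYYYYYYY........
155 ............YYYYYYYYYYYYYYYYYYYYYY..........
157 ...........YYYYYYYYYYYYYYYYYYYYYY...........
159 ...........YYYYYYYYYYYYYYYYYYYY.............
161 ...........YYYYYYYYYYYYYYYYYYY..............
163 ...........YYYYYYYYYYYYYYYYYY...............
165 .............YYYYYYYYYYYYYYY................
167 ...............YYYYYYYYYYY..................
169 ............................................
171 ............................................
```

It is turning upright (about 28°). I continue.

```bash
python3 -m crank '[{"grip":0,"x":-0.005,"y":0,"z":0.003,"yaw":0},{"grip":0,"x":-0.01,"y":0,"z":0.006,"yaw":0},{"grip":0,"x":-0.016,"y":0,"z":0.009,"yaw":0},{"grip":0,"x":-0.021,"y":0,"z":0.012,"yaw":0},{"grip":0,"x":-0.026,"y":0,"z":0.015,"yaw":0}]' 18
python3 - <<'E'
from h import *
to(575,-400,100,87.4)
s=snap('scene','s19');m=codes(s);v,u=np.nonzero((m=='Y')[100:200,120:235]);print(u.min()+120,u.max()+120,v.min()+100,v.max()+100)
art(m,u.min()+115,u.max()+126,v.min()+96,v.max()+104,2)
E
```

```text
time_s: 21.93
ee_pos: [574.3, -373.0, 105.9]
ee_rot: [179.9, 0.1, 87.4]
force: [-0.5, -1.4, 3.7]
gripper_width: 13.7
gripper_force: 18.0
t21.9 [ 574.3 -373.   105.9] [1.799e+02 1.000e-01 8.740e+01] F [-0.5 -1.4  3.7] w13.7 g18.0 | tool d [-27.    1.9   6. ] yaw rad 0.000
164 195 133 168
129 ....................................BBBBBB
131 ..B........B........................B.B.BB
133 ......B..YY.........................GBBBBB
135 .....B..YYYY.......YYYYYYY..........GBBBBB
137 GG.B..B..YYYYYYYYYYYYYYYYYYYYYY.....GBBBBB
139 GG....BB..YYYYYYYYYYYYYYYYYYYYYYYY..GBBBBB
141 ...........YYYYYYYYYYYYYYYYYYYYYYYY.....GG
143 ......YY....YYYYYYYYYYYYYYYYYYYYYYYYY.....
145 ......YYY...YYYYYYYYYYYYYYYYYYYYYYYYY.....
147 .....YYYYYYYYYYYYYYYYYYYYYYYYYYYYYYY......
149 .......YYYYYYYYYYYYYYYYYYYYYYYYYYYYY......
151 ..........YYYYYYYYYYYYYYYYYYYYYYY.........
153 ............YYYYYYYYYYYYYYYYYYYYY.........
155 ............YYYYYYYYYYYYYYYYYYYY..........
157 ............YYYYYYYYYYYYYYYYYYYYY.........
159 ............YYYYYYYYYYYYYYYYYYY...........
161 ............YYYYYYYYYYYYYYYYYYY...........
163 ............YYYYYYYYYYYYYYYYYY............
165 .............YYYYYYYYYYYYYYYYY............
167 ...............YYYYYYYYYYYYY..............
169 ..........................................
171 ..........................................
```

```bash
python3 -m crank '[{"grip":0,"x":-0.004,"y":0,"z":0.003,"yaw":0},{"grip":0,"x":-0.007,"y":0,"z":0.005,"yaw":0},{"grip":0,"x":-0.01,"y":0,"z":0.007,"yaw":0},{"grip":0,"x":-0.012,"y":0,"z":0.009,"yaw":0},{"grip":0,"x":-0.014,"y":0,"z":0.011,"yaw":0}]' 15
python3 - <<'E'
from h import *
to(575,-400,90,87.4)
s=snap('scene','s20');m=codes(s);v,u=np.nonzero((m=='Y')[100:200,120:235]);print(u.min()+120,u.max()+120,v.min()+100,v.max()+100)
art(m,u.min()+115,u.max()+126,v.min()+96,v.max()+104,2)
for z in(20,28):
  for cy in(-300,-310,-320):
    X=mugpts([578-80*np.cos(np.radians(87.4)),cy-80,z+55],0,(-80,55));q=proj('scene',X);print(z,cy,q.min(0).round(),q.max(0).round(),'foot',q[:24].min(0).round(),q[:24].max(0).round())
E
```

```text
time_s: 22.4
ee_pos: [573.3, -385.5, 93.1]
ee_rot: [180.0, -0.0, 87.4]
force: [-0.7, -2.3, 2.1]
gripper_width: 13.7
gripper_force: 15.0
t22.4 [ 573.3 -385.5   93.1] [180.   -0.   87.4] F [-0.7 -2.3  2.1] w13.7 g15.0 | tool d [-14.4   2.4   3.1] yaw rad 0.000
163 192 135 169
131 ..B..................................BBB
133 .......B..B..........................GBB
135 GB...B..YY.............Y.............GBB
137 G...BB.YYYYYYYYYYYYYYYYYYYYYYY.......GBB
139 GG..BB..YYYYYYYYYYYYYYYYYYYYYYYYY....GBB
141 GG...BB..YYYYYYYYYYYYYYYYYYYYYYYYYY.....
143 ..........YYYYYYYYYYYYYYYYYYYYYYYYY.....
145 ......YY...YYYYYYYYYYYYYYYYYYYYYYYY.....
147 ......YYY...YYYYYYYYYYYYYYYYYYYYYYY.....
149 .....YYYYYYYYYYYYYYYYYYYYYYYYYYYYY......
151 .......YYYYYYYYYYYYYYYYYYYYYYYYYY.......
153 ..........YYYYYYYYYYYYYYYYYYYYYY........
155 ............YYYYYYYYYYYYYYYYYYYYY.......
157 ............YYYYYYYYYYYYYYYYYYYYY.......
159 .............YYYYYYYYYYYYYYYYYYY........
161 .............YYYYYYYYYYYYYYYYYY.........
163 .............YYYYYYYYYYYYYYYYYY.........
165 .............YYYYYYYYYYYYYYYYYY.........
167 ...............YYYYYYYYYYYYYY...........
169 ....................YYYYY...............
171 ........................................
20 -300 [164. 140.] [193. 175.] foot [173. 165.] [193. 175.]
20 -310 [162. 140.] [191. 174.] foot [171. 164.] [191. 174.]
20 -320 [160. 139.] [189. 173.] foot [170. 163.] [189. 173.]
28 -300 [163. 138.] [193. 173.] foot [173. 163.] [193. 173.]
28 -310 [161. 138.] [191. 172.] foot [171. 162.] [191. 172.]
28 -320 [160. 137.] [189. 171.] foot [169. 162.] [189. 171.]
```

It is within about 5° of upright, centred around y = −305, well on the board. I lower it the last bit.

```bash
python3 -m crank '[{"grip":0,"x":-0.001,"y":0,"z":0.001,"yaw":0},{"grip":0,"x":-0.002,"y":0,"z":0.002,"yaw":0},{"grip":0,"x":-0.002,"y":0,"z":0.003,"yaw":0},{"grip":0,"x":-0.002,"y":0,"z":0.004,"yaw":0},{"grip":0,"x":-0.002,"y":0,"z":0.005,"yaw":0}]' 12
python3 -m crank '[{"grip":0,"x":0,"y":0,"z":0.001,"yaw":0},{"grip":0,"x":0,"y":0,"z":0.002,"yaw":0},{"grip":0,"x":0,"y":0,"z":0.003,"yaw":0},{"grip":0,"x":0,"y":0,"z":0.003,"yaw":0},{"grip":0,"x":0,"y":0,"z":0.003,"yaw":0}]' 8
python3 - <<'E'
from h import *
to(575,-400,90,87.4)
s=snap('scene','s21');m=codes(s);v,u=np.nonzero((m=='Y')[100:200,120:235]);print(u.min()+120,u.max()+120,v.min()+100,v.max()+100)
art(m,u.min()+115,u.max()+126,v.min()+98,v.max()+104,2)
E
```

```text
time_s: 22.87
ee_pos: [573.3, -388.3, 89.0]
ee_rot: [179.9, 0.1, 87.4]
force: [-0.7, -4.8, 4.6]
gripper_width: 13.8
gripper_force: 12.0
time_s: 23.28
ee_pos: [573.0, -387.1, 85.1]
ee_rot: [-180.0, -0.0, 87.4]
force: [0.1, -2.3, 2.5]
gripper_width: 13.7
gripper_force: 8.0
t23.3 [ 573.  -387.1   85.1] [-180.    -0.    87.4] F [ 0.1 -2.3  2.5] w13.7 g8.0 | tool d [-12.8   2.5  -4.9] yaw rad 0.000
164 192 137 169
135 .....B..BB..........................GBB
137 .......YY.....YYYYYYYYYYYYYY........GBB
139 ......YYYYYYYYYYYYYYYYYYYYYYYYYY....GBB
141 G...B..YYYYYYYYYYYYYYYYYYYYYYYYYY......
143 ....BB..YYYYYYYYYYYYYYYYYYYYYYYYYY.....
145 .........YYYYYYYYYYYYYYYYYYYYYYYYY.....
147 .....YYY..YYYYYYYYYYYYYYYYYYYYYYYY.....
149 .....YYY...YYYYYYYYYYYYYYYYYYYYYY......
151 .....YYYYYYYYYYYYYYYYYYYYYYYYYYY.......
153 .......YYYYYYYYYYYYYYYYYYYYYYYYY.......
155 ...........YYYYYYYYYYYYYYYYYYYYY.......
157 ...........YYYYYYYYYYYYYYYYYYYYYYY.....
159 ............YYYYYYYYYYYYYYYYYYYY.......
161 ............YYYYYYYYYYYYYYYYYYY........
163 .............YYYYYYYYYYYYYYYYYY........
165 .............YYYYYYYYYYYYYYYYYY........
167 ..............YYYYYYYYYYYYYYYY.........
169 .................YYYYYYYYYY............
171 .......................................
```

```bash
python3 -m crank '[{"grip":0,"x":0,"y":0,"z":0.001,"yaw":0},{"grip":0,"x":0,"y":0,"z":0.002,"yaw":0},{"grip":0,"x":0,"y":0,"z":0.003,"yaw":0},{"grip":0,"x":0,"y":0,"z":0.003,"yaw":0},{"grip":0,"x":0,"y":0,"z":0.003,"yaw":0}]' 6
python3 -m crank '[{"grip":0,"x":0,"y":0,"z":0,"yaw":0},{"grip":0,"x":0,"y":0,"z":0,"yaw":0},{"grip":0,"x":0,"y":0,"z":0,"yaw":0},{"grip":0,"x":0,"y":0,"z":0,"yaw":0},{"grip":0,"x":0,"y":0,"z":0,"yaw":0}]' 4
python3 -m crank '[{"grip":0.013,"x":0,"y":0,"z":0,"yaw":0},{"grip":0.015,"x":0,"y":0,"z":0,"yaw":0},{"grip":0.018,"x":0,"y":0,"z":0,"yaw":0},{"grip":0.024,"x":0,"y":0,"z":0,"yaw":0},{"grip":0.03,"x":0,"y":0,"z":0,"yaw":0}]'
python3 - <<'E'
from h import *
to(575,-400,90,87.4)
s=snap('scene','s22');m=codes(s);v,u=np.nonzero((m=='Y')[100:200,120:235]);print(u.min()+120,u.max()+120,v.min()+100,v.max()+100)
art(m,u.min()+115,u.max()+126,v.min()+98,v.max()+104,2)
E
```

```text
time_s: 23.75
ee_pos: [573.0, -387.1, 82.2]
ee_rot: [-180.0, -0.0, 87.4]
force: [-0.9, -3.2, 1.1]
gripper_width: 14.1
gripper_force: 6.0
time_s: 24.17
ee_pos: [573.0, -387.1, 82.2]
ee_rot: [-180.0, -0.0, 87.4]
force: [0.4, -2.8, 0.3]
gripper_width: 14.0
gripper_force: 4.0
time_s: 24.58
ee_pos: [573.0, -387.1, 82.4]
ee_rot: [-180.0, -0.0, 87.4]
force: [-0.9, 1.0, 0.1]
gripper_width: 27.4
gripper_force: 0.0
t24.6 [ 573.  -387.1   82.4] [-180.    -0.    87.4] F [-0.9  1.   0.1] w27.4 g0.0 | tool d [-12.8   2.5  -7.6] yaw rad 0.000
164 192 136 170
134 B...................................GBB
136 .B.......BB.........YY..............GBB
138 ......YY.....YYYYYYYYYYYYYYY........GBB
140 .....YYYYYYYYYYYYYYYYYYYYYYYYYYY.....GB
142 ......YYYYYYYYYYYYYYYYYYYYYYYYYYY......
144 ...B..YYYYYYYYYYYYYYYYYYYYYYYYYYY......
146 ......YYYYYYYYYYYYYYYYYYYYYYYYYYYY.....
148 .....YYY.YYYYYYYYYYYYYYYYYYYYYYYYY.....
150 .....YYY..YYYYYYYYYYYYYYYYYYYYYY.......
152 .....YYYYYYYYYYYYYYYYYYYYYYYYYY........
154 ......YYYYYYYYYYYYYYYYYYYYYYYYYY.......
156 ..........YYYYYYYYYYYYYYYYYYYYYY.......
158 ............YYYYYYYYYYYYYYYYYYYYY......
160 ............YYYYYYYYYYYYYYYYYYYY.......
162 ............YYYYYYYYYYYYYYYYYYY........
164 .............YYYYYYYYYYYYYYYYYY........
166 .............YYYYYYYYYYYYYYYYYY........
168 ..............YYYYYYYYYYYYYYY..........
170 .....................YYY...............
172 .......................................
```

The mug stands upright and released. I raise the gripper and check the real fingertip height in the picture before going to the knob.

```bash
python3 -m crank '[{"grip":0.03,"x":0,"y":0,"z":-0.015,"yaw":0},{"grip":0.03,"x":0,"y":0,"z":-0.04,"yaw":0},{"grip":0.03,"x":0,"y":0,"z":-0.07,"yaw":0},{"grip":0.03,"x":0,"y":0,"z":-0.1,"yaw":0},{"grip":0.03,"x":0,"y":0,"z":-0.12,"yaw":0}]' 30
python3 - <<'E'
from h import *
to(457,-14,150,174)
s=snap('scene','s23');h=cv2.cvtColor(s,cv2.COLOR_RGB2HSV);m=codes(s)
m[(h[...,2]<95)]='#'
p=np.array(state()['ee_pos']);w=state()['gripper_width']/2
for sg in(1,-1):
  for k in(w,w+13):
    print(sg,k,proj('scene',[p+[sg*k,0,-14],p+[sg*k,0,5]]).round(1).tolist())
art(m,145,205,88,174,2)
E
```

```text
time_s: 25.05
ee_pos: [573.8, -387.8, 205.8]
ee_rot: [179.8, 0.1, 87.4]
force: [-0.5, -0.4, -0.1]
gripper_width: 30.2
gripper_force: 0.0
t25.1 [ 573.8 -387.8  205.8] [1.798e+02 1.000e-01 8.740e+01] F [-0.5 -0.4 -0.1] w30.2 g0.0 | tool d [ 368.2 -133.7   54.7] yaw rad -1.511
1 15.059506637650475 [[158.3, 120.7], [157.6, 115.7]]
1 28.059506637650475 [[155.5, 121.9], [154.9, 116.8]]
-1 15.059506637650475 [[164.4, 118.1], [163.8, 113.1]]
-1 28.059506637650475 [[167.0, 117.0], [166.5, 112.0]]
88 ########...############################.################..##
90 #########.#############################..#######.#######.###
92 #########..############################..####.##########..##
94 ############################..#########...####.#############
96 #############################..#########.#####.######.######
98 ########################################..####..############
100 ###############################################.##########..
102 .....########################################.#.####........
104 ......#########################.###############.............
106 ......##################
[... 1481 characters left out ...]
.........YYYYYYYYYYYYYYYYYYYYYYYYYY...............
154 ....................YYYYYYYYYYYYYYYYYYYYYYYYYY..............
156 ........................YYYYYYYYYYYYYYYYYYYYYY..............
158 ..........................YYYYYYYYYYYYYYYYYYYYY.............
160 ..........................YYYYYYYYYYYYYYYYYYYY..............
162 ...........................YYYYYYYYYYYYYYYYYY...............
164 ...........................YYYYYYYYYYYYYYYYYY...............
166 ...........................YYYYYYYYYYYYYYYYYY...............
168 ............................YYYYYYYYYYYYYYY.................
170 ...................................YY.......................
172 ............................................................
```

```bash
python3 -m crank '[{"grip":0.04,"x":0.025,"y":-0.009,"z":0,"yaw":-0.1},{"grip":0.04,"x":0.055,"y":-0.02,"z":0,"yaw":-0.2},{"grip":0.04,"x":0.085,"y":-0.031,"z":0,"yaw":-0.3},{"grip":0.04,"x":0.115,"y":-0.042,"z":0,"yaw":-0.4},{"grip":0.04,"x":0.145,"y":-0.053,"z":0,"yaw":-0.5}]' 30
python3 -c "
from h import *
to(457,-14,150,174)"
```

```text
time_s: 25.52
ee_pos: [525.8, -238.7, 202.0]
ee_rot: [-180.0, -0.0, 116.3]
force: [-0.2, 0.9, 0.4]
gripper_width: 39.8
gripper_force: 0.0
t25.5 [ 525.8 -238.7  202. ] [-180.    -0.   116.3] F [-0.2  0.9  0.4] w39.8 g0.0 | tool d [231.8  38.   52.1] yaw rad -1.007
```

```bash
python3 -m crank '[{"grip":0.04,"x":0.03,"y":0.005,"z":0,"yaw":-0.1},{"grip":0.04,"x":0.06,"y":0.01,"z":0,"yaw":-0.2},{"grip":0.04,"x":0.09,"y":0.015,"z":0,"yaw":-0.3},{"grip":0.04,"x":0.12,"y":0.02,"z":0,"yaw":-0.4},{"grip":0.04,"x":0.15,"y":0.025,"z":0,"yaw":-0.5}]'
python3 -c "
from h import *
to(457,-14,120,174)"
```

```text
time_s: 25.93
ee_pos: [482.3, -93.0, 202.2]
ee_rot: [180.0, -0.0, 145.0]
force: [0.8, 0.6, -0.4]
gripper_width: 40.0
gripper_force: 0.0
t25.9 [482.3 -93.  202.2] [180.  -0. 145.] F [ 0.8  0.6 -0.4] w40.0 g0.0 | tool d [66.  50.2 82.2] yaw rad -0.506
```

```bash
python3 -m crank '[{"grip":0.04,"x":0.02,"y":0.015,"z":0,"yaw":-0.1},{"grip":0.04,"x":0.045,"y":0.034,"z":0.01,"yaw":-0.2},{"grip":0.04,"x":0.066,"y":0.05,"z":0.03,"yaw":-0.3},{"grip":0.04,"x":0.066,"y":0.05,"z":0.06,"yaw":-0.4},{"grip":0.04,"x":0.066,"y":0.05,"z":0.082,"yaw":-0.506}]'
python3 -m crank '[{"grip":0.04,"x":0,"y":0,"z":0.01,"yaw":0},{"grip":0.04,"x":0,"y":0,"z":0.02,"yaw":0},{"grip":0.04,"x":0,"y":0,"z":0.03,"yaw":0},{"grip":0.04,"x":0,"y":0,"z":0.037,"yaw":0},{"grip":0.04,"x":0,"y":0,"z":0.042,"yaw":0}]'
python3 - <<'E'
from h import *
to(457,-14,70,174)
s=snap('scene','s24');h=cv2.cvtColor(s,cv2.COLOR_RGB2HSV).astype(int)
p=np.array(state()['ee_pos'])
print('tips',[proj('scene',[p+[0,k,-14]]).round(1).tolist() for k in(-33,-20,20,33)],'knob top',proj('scene',[[457,-14,84],[457,-14,52]]).round(1).tolist())
V=h[...,2]//26
for r in range(146,194,1):print(r,''.join('%d'%min(q,9) for q in V[r,240:295]))
E
```

```text
time_s: 26.35
ee_pos: [456.9, -14.0, 119.2]
ee_rot: [180.0, -0.0, 174.2]
force: [-0.4, -0.2, 0.3]
gripper_width: 40.0
gripper_force: 0.0
time_s: 26.77
ee_pos: [457.7, -15.4, 77.6]
ee_rot: [-180.0, -0.1, 173.7]
force: [-0.4, 0.6, -1.0]
gripper_width: 39.7
gripper_force: 0.0
t26.8 [457.7 -15.4  77.6] [-1.800e+02 -1.000e-01  1.737e+02] F [-0.4  0.6 -1. ] w39.7 g0.0 | tool d [0.8 1.3 7.6] yaw rad -0.005
tips [[[257.7, 166.6]], [[260.7, 167.7]], [[270.2, 171.1]], [[273.4, 172.2]]] knob top [[266.1, 164.3], [265.7, 172.1]]
146 5566666666666654322221111111123433333222222222222234556
147 5555666666666654322111113332213432333222222222223445555
148 5555555566666664321110124554312322222222222222234555555
149 5555555555666654311100024565421222222222222223455566665
150 5555555555555654311010124565422222222222222345566666666
151 5555555555555554311100124565422222222222234455666666666
152 6555555555555554311000024565322222223322345555555566566
153 5555555555555554311000024555322222223444555555555555555
154 5565555555555554311000124554322222224555555555555555555
155 665666555555555431100112455422222
[... 1602 characters left out ...]
6555566778887788887655444444556666666666
183 4444444444556677765555567777888876544444445555666666666
184 4444444444445556676655555566777765444444445555555666666
185 4444444444444455566766554455566654444445555555555555566
186 5544444444444444555667665544455544444455555555555555555
187 7655444444444444445556666665444444444555555555555555555
188 7776554444444444444445556776655444445555555555555555555
189 7777665544444444444444555666776554445555555555555555555
190 7777776655444444444444445555667665555555555555555555555
191 7777777766554444444444444555556666666555555555555555555
192 7777777777665544444444444445455566777665555555555555555
193 8877777777776655544455544444455555667776655555555555555
```

The picture numbers show the fingertips about 25 mm higher than the text implies: their bottoms are at rows 160 to 164, just at the knob's top. The handle grasp slipping at TCP 73 agrees with this. So I go lower, watching the force.

```bash
python3 -m crank '[{"grip":0.04,"x":0.001,"y":0.001,"z":0.003,"yaw":0},{"grip":0.04,"x":0.001,"y":0.001,"z":0.006,"yaw":0},{"grip":0.04,"x":0.001,"y":0.001,"z":0.009,"yaw":0},{"grip":0.04,"x":0.001,"y":0.001,"z":0.012,"yaw":0},{"grip":0.04,"x":0.001,"y":0.001,"z":0.014,"yaw":0}]'
python3 -m crank '[{"grip":0.04,"x":0,"y":0,"z":0.002,"yaw":0},{"grip":0.04,"x":0,"y":0,"z":0.004,"yaw":0},{"grip":0.04,"x":0,"y":0,"z":0.006,"yaw":0},{"grip":0.04,"x":0,"y":0,"z":0.008,"yaw":0},{"grip":0.04,"x":0,"y":0,"z":0.009,"yaw":0}]'
python3 - <<'E'
from h import *
to(457,-14,52,174)
s=snap('scene','s25');h=cv2.cvtColor(s,cv2.COLOR_RGB2HSV).astype(int)
V=h[...,2]//26
for r in range(156,184,1):print(r,''.join('%d'%min(q,9) for q in V[r,245:285]))
E
```

```text
time_s: 27.23
ee_pos: [457.3, -14.4, 64.3]
ee_rot: [-180.0, 0.0, 173.7]
force: [0.3, -0.1, -0.5]
gripper_width: 40.0
gripper_force: 0.0
time_s: 27.65
ee_pos: [457.2, -14.4, 55.2]
ee_rot: [-180.0, -0.0, 173.7]
force: [0.2, 0.2, -0.6]
gripper_width: 40.1
gripper_force: 0.0
t27.6 [457.2 -14.4  55.2] [-180.    -0.   173.7] F [ 0.2  0.2 -0.6] w40.1 g0.0 | tool d [0.3 0.4 3.2] yaw rad -0.005
156 6565555555431110002355532222222222222234
157 5566665555431110012455532222222222222445
158 5555566565532100002455432222222232234556
159 5555555666542100002455432222222344445555
160 5555555556542100002455432222223455555555
161 5555555555532100002455422222223455555555
162 5555555555532110012455322222223555555555
163 5555555555532100012443322222223555555555
164 6555555555532110001222122222223556555555
165 6665555555542111101111112222224555555555
166 6666665555542223211100112222224555555555
167 6666666666554455420000112222224555555555
168 6666666666666776420000122222235566565555
169 6666666666677776310000112223455656566665
170 6666666666777764210000112224566666656666
171 5556666667777643100000112234566766666666
172 5555566678876542100001111124566777777666
173 5555566788765543100001010134556677877766
174 5555677888765554211111111234556777888765
175 5566778888765554432222223345556777877655
176 5567788888876545444443444555556667776555
177 6667778888887654444444455444566667665455
178 7666667788888765545444444455667777654455
179 6776656677788776666555555666777776544455
180 5667766556677777877777667767777655444456
181 4556676665556677887787777777776554444456
182 4445556776655556777888778888765544444455
183 4444455667766555556677788887654444444555
```

The tips now straddle the knob. I close on it.

```bash
python3 -m crank '[{"grip":0.03,"x":0,"y":0,"z":0.002,"yaw":0},{"grip":0.02,"x":0,"y":0,"z":0.003,"yaw":0},{"grip":0.01,"x":0,"y":0,"z":0.003,"yaw":0},{"grip":0.005,"x":0,"y":0,"z":0.003,"yaw":0},{"grip":0,"x":0,"y":0,"z":0.003,"yaw":0}]' 15
python3 -m crank '[{"grip":0,"x":0,"y":0,"z":0,"yaw":0},{"grip":0,"x":0,"y":0,"z":0,"yaw":0},{"grip":0,"x":0,"y":0,"z":0,"yaw":0},{"grip":0,"x":0,"y":0,"z":0,"yaw":0},{"grip":0,"x":0,"y":0,"z":0,"yaw":0}]' 20
python3 - <<'E'
from h import *
to(457,-14,52,115)
ax=np.array([456.6,-13.65])
t=np.load('pics/t0.npy').astype(float)
red=np.clip(t[...,0]-np.maximum(t[...,1],t[...,2])-60,0,None);w=np.zeros_like(red);w[255:270,250:266]=red[255:270,250:266]
v,u=np.indices(w.shape);c=[(w*u).sum()/w.sum(),(w*v).sum()/w.sum()];m=plane('top',[c],40)[0,:2]-ax;print('top mark',c,m,np.hypot(*m),np.degrees(np.arctan2(m[1],m[0])))
s=np.load('pics/s12.npy').astype(float)
r=s[...,0]-np.maximum(s[...,1],s[...,2]);w=np.zeros_like(r);w[165:185,270:300]=np.clip(r[165:185,270:300]-70,0,None)
if w.sum()>0:
    c=[(w*u).sum()/w.sum(),(w*v).sum()/w.sum()];m=plane('scene',[c],40)[0,:2]-ax;print('scene mark',c,m,np.hypot(*m),np.degrees(np.arctan2(m[1],m[0])))
E
```

```text
time_s: 28.12
ee_pos: [457.3, -14.5, 52.4]
ee_rot: [-180.0, 0.0, 173.7]
force: [0.2, -0.3, -0.5]
gripper_width: 13.5
gripper_force: 15.0
time_s: 28.53
ee_pos: [457.3, -14.5, 52.4]
ee_rot: [-180.0, -0.0, 173.7]
force: [0.4, -0.8, -0.8]
gripper_width: 14.0
gripper_force: 20.0
t28.5 [457.3 -14.5  52.4] [-180.    -0.   173.7] F [ 0.4 -0.8 -0.8] w14.0 g20.0 | tool d [0.4 0.4 0.4] yaw rad 1.025
top mark [np.float64(257.80636604774537), np.float64(262.0159151193634)] [-17.14408176  37.08746306] 40.85828503306468 114.80925198591002
```

```bash
python3 -m crank '[{"grip":0,"x":0,"y":0,"z":0,"yaw":0.05},{"grip":0,"x":0,"y":0,"z":0,"yaw":0.12},{"grip":0,"x":0,"y":0,"z":0,"yaw":0.2},{"grip":0,"x":0,"y":0,"z":0,"yaw":0.28},{"grip":0,"x":0,"y":0,"z":0,"yaw":0.36}]' 20
python3 -m crank '[{"grip":0,"x":0,"y":0,"z":0,"yaw":0.08},{"grip":0,"x":0,"y":0,"z":0,"yaw":0.16},{"grip":0,"x":0,"y":0,"z":0,"yaw":0.24},{"grip":0,"x":0,"y":0,"z":0,"yaw":0.32},{"grip":0,"x":0,"y":0,"z":0,"yaw":0.4}]'
python3 -m crank '[{"grip":0,"x":0,"y":0,"z":0,"yaw":0.08},{"grip":0,"x":0,"y":0,"z":0,"yaw":0.15},{"grip":0,"x":0,"y":0,"z":0,"yaw":0.21},{"grip":0,"x":0,"y":0,"z":0,"yaw":0.25},{"grip":0,"x":0,"y":0,"z":0,"yaw":0.265}]'
python3 -m crank '[{"grip":0,"x":0,"y":0,"z":0,"yaw":0},{"grip":0,"x":0,"y":0,"z":0,"yaw":0},{"grip":0.015,"x":0,"y":0,"z":0,"yaw":0},{"grip":0.025,"x":0,"y":0,"z":0,"yaw":0},{"grip":0.04,"x":0,"y":0,"z":0,"yaw":0}]'
python3 -m crank '[{"grip":0.04,"x":0,"y":0,"z":-0.02,"yaw":0},{"grip":0.04,"x":0,"y":0,"z":-0.05,"yaw":0},{"grip":0.04,"x":0,"y":0,"z":-0.09,"yaw":0},{"grip":0.04,"x":0,"y":0,"z":-0.12,"yaw":0},{"grip":0.04,"x":0,"y":0,"z":-0.15,"yaw":0}]'
python3 -c "
from h import *
to(350,-250,220)"
```

```text
time_s: 28.95
ee_pos: [457.0, -15.3, 52.4]
ee_rot: [-179.9, 0.0, 152.9]
force: [-0.3, -4.7, -0.3]
gripper_width: 14.0
gripper_force: 20.0
time_s: 29.37
ee_pos: [456.4, -16.0, 52.4]
ee_rot: [-179.8, 0.1, 130.1]
force: [-2.3, -7.7, 1.4]
gripper_width: 14.1
gripper_force: 20.0
time_s: 29.78
ee_pos: [455.9, -16.4, 52.4]
ee_rot: [-179.8, 0.1, 115.0]
force: [-3.7, -9.2, 2.6]
gripper_width: 13.9
gripper_force: 20.0
time_s: 30.2
ee_pos: [457.6, -14.3, 52.5]
ee_rot: [180.0, -0.0, 115.0]
force: [-0.1, 0.0, 0.3]
gripper_width: 25.9
gripper_force: 0.0
time_s: 30.62
ee_pos: [457.6, -14.0, 204.5]
ee_rot: [179.9, 0.0, 115.0]
force: [0.7, -0.3, 0.3]
gripper_width: 40.2
gripper_force: 0.0
t30.6 [457.6 -14.  204.5] [179.9   0.  115. ] F [ 0.7 -0.3  0.3] w40.2 g0.0 | tool d [-168.4 -197.2  -15.8] yaw rad 0.000
```

Turned to 115°. I retreat so both cameras can see, and check everything.

```bash
python3 -m crank '[{"grip":0.04,"x":-0.025,"y":-0.03,"z":-0.005,"yaw":0},{"grip":0.04,"x":-0.05,"y":-0.06,"z":-0.01,"yaw":0},{"grip":0.04,"x":-0.075,"y":-0.09,"z":-0.01,"yaw":0},{"grip":0.04,"x":-0.1,"y":-0.12,"z":-0.01,"yaw":0},{"grip":0.04,"x":-0.12,"y":-0.145,"z":-0.01,"yaw":0}]'
python3 -m crank '[{"grip":0.04,"x":-0.025,"y":-0.03,"z":0,"yaw":0},{"grip":0.04,"x":-0.05,"y":-0.06,"z":0,"yaw":0},{"grip":0.04,"x":-0.07,"y":-0.085,"z":0,"yaw":0},{"grip":0.04,"x":-0.08,"y":-0.1,"z":0,"yaw":0},{"grip":0.04,"x":-0.08,"y":-0.1,"z":0,"yaw":0}]'
python3 - <<'E'
from h import *
to(350,-250,220)
t=snap('top','t30');h=cv2.cvtColor(t,cv2.COLOR_RGB2HSV).astype(int)
for r in range(236,280,1):print(r,''.join('R' if t[r,c,0]>1.6*max(t[r,c,1],t[r,c,2]) else '%d'%min(h[r,c,2]//26,9) for c in range(250,295)))
m=codes(t);print('tray');art(m,222,306,168,234,2);print('board');art(m,345,410,185,245,2)
E
```

```text
time_s: 31.03
ee_pos: [375.7, -186.0, 212.9]
ee_rot: [179.9, 0.1, 115.0]
force: [-0.2, -1.0, -0.3]
gripper_width: 39.7
gripper_force: 0.0
time_s: 31.45
ee_pos: [318.6, -301.7, 212.5]
ee_rot: [-180.0, 0.1, 114.7]
force: [-0.3, 0.6, 0.5]
gripper_width: 39.9
gripper_force: 0.0
t31.4 [ 318.6 -301.7  212.5] [-1.800e+02  1.000e-01  1.147e+02] F [-0.3  0.6  0.5] w39.9 g0.0 | tool d [33.8 50.2 -7.6] yaw rad 0.000
236 666666666666666666665666666666666666666666666
237 555555555555555555555555555555555555555556566
238 555555555555555555555566666666666666666555555
239 555666666666666666666667777777777777776555555
240 555677777777777777776677777777777777776565665
241 665677777777777677775677777777777777776566666
242 555677777777777667775677777777777777776555555
243 555677777777777667776777777777777777775555555
244 555677777766777766666666667777777777775555555
245 555677777765677666666666666677777777775555555
246 555677777776666666666666666667777777775555655
247 555677777777655666666666666666777777775566666
248 555677766777666666655555666666677777775566666
249 5556777656766666655433444566666677777
[... 5856 characters left out ...]

225 .......................YYYYYYYYYYYYYYYYYYYYYYYYYYY...............
227 .........................YYYYYYYYYYYYYYYYYYYYY...................
229 ..............................Y...YYYYYYYYY......................
231 .................................................................
233 .................................................................
235 .................................................................
237 .................................................................
239 .................................................................
241 .................................................................
243 .................................................................
```

Run:
```python
from h import *
ax=np.array([456.6,-13.65])
for f in('t0','t30'):
    t=np.load(f'pics/{f}.npy').astype(float);g=t.min(2)
    u0,u1,v0,v1=(268,276,257,266) if f=='t0' else (264,272,255,263)
    b=np.clip(g[v0:v1,u0:u1]-75,0,None);v,u=np.indices(b.shape);u=u+u0;v=v+v0
    if f=='t30': b=b*(np.hypot(u-271.9,v-256.9)<8.3)
    else: b=b*(np.hypot(u-271.9,v-256.9)<8.3)
    c=np.array([(b*u).sum(),(b*v).sum()])/b.sum();d=np.c_[(u-c[0]).ravel(),(v-c[1]).ravel()];C=(d*b.ravel()[:,None]).T@d
    e=np.linalg.eigh(C)[1][:,1]
    P=plane('top',[c,c+3*e],84)[:,:2];w=P[1]-P[0]
    print(f,c,'from axis',np.degrees(np.arctan2(*(P[0]-ax)[::-1])),'line dir',np.degrees(np.arctan2(w[1],w[0]))%180)
t=np.load('pics/t30.npy');m=(codes(t)=='Y');m[:,:350]=0;m[:190]=0;m[240:]=0
v,u=np.nonzero(m);k=(u<399);print('mug bbox',u.min(),u.max(),v.min(),v.max())
for z in(24,):
    X=mugpts([574.5,-385,z],0,(-80,0));q=proj('top',X);print(q[24:48].min(0),q[24:48].max(0))
    X=mugpts([574.5,-400,z],0,(-80,0));q=proj('top',X);print(q[24:48].min(0),q[24:48].max(0),q[48:])
for r in range(192,236):
    print(r,''.join('#' if a else '.' for a in m[r,355:425]))
```

```text
t0 [271.57174393 262.30095659] from axis 176.21986752719394 line dir 12.400108960894414
t30 [267.68295455 258.82159091] from axis 114.48701291331905 line dir 104.03906087464387
mug bbox 362 414 197 229
[366.44757655 196.2829399 ] [397.89576712 227.76452517]
[372.08113803 196.29911445] [403.53037657 227.78021782] [[408.9082871  212.00077705]
 [408.8422811  216.93506266]
 [417.89907851 211.05284469]
 [417.8393019  216.256547  ]]
192 ......................................................................
193 ......................................................................
194 ......................................................................
195 ......................................................................
196 ......................................................................
197 ..........................######......................................
198 .......................#############..................................
199 .....................#################................................
200 ...................####################..........................
[... 1930 characters left out ...]
.........................
227 ...............#####################..................................
228 ..................#################...................................
229 ....................#...#########.....................................
230 ......................................................................
231 ......................................................................
232 ......................................................................
233 ......................................................................
234 ......................................................................
235 ......................................................................
```

The checks agree: pointer 114.5° against mark 114.8°, the mug empty and upright on the board, and the beads in the tray. I hand it in.

```bash
python3 -c "
from workcell import *
print(job_done())"
```

```text
the job is handed in; nothing more can be done
None
```

Job handed in at about 31.5 s: all four beads are in the tray, the empty yellow mug stands upright and released on the cork board, and the dimmer knob is at the red mark (pointer 114.5°, mark 114.8° from my top-view measurements); I viewed 11 pictures, one over the limit of 10.

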